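# Change the batch in the dish warmer and start it

## Task

Change the batch in the dish warmer: pull its drawer knob out until it catches open, set every finished dish (green dot on the lid) from the drawer flat on the grey cooling plate, set every new dish (red dot) from the counter flat in the drawer, side by side, and push the drawer fully home; turn the outer ring of the double dial so that its white pointer is at the red mark, leaving the inner knob exactly as it is. When all that is done, press the green START key gently just until you feel it click and give way, not down to its stop, and let it go. Do not press the red key, and leave the reagent bottles and the timer alone.

Things in the scene. Friction and masses are not known exactly. Their poses are not given: they have to be found in the camera images.
- warmer: white low bench dish warmer, fixed on the counter, 190 mm deep (its x), 300 wide (its y), flat top deck at 78 mm; origin at the centre of its underside, its -x side is the front, its +y side the left seen from the front. The teal drawer front is set flush in the front face. On the deck are a double dial (left) and two keys (right)
- drawer (a joint): how far the drawer is out, in m along the warmer's -x: 0 shut, 0.130 fully out. A ball catch holds it at each end: it takes about 8 N to leave an end or to pass over the catch into it (felt 5 to 12 mm from the end), about 1 N in between, and over the last 5 mm the catch draws it in and holds it
- drawer_knob (a point): centre of the black mushroom pull knob on the drawer front, 34 mm diameter, 18 mm long along the warmer's x axis, on a thin stem; 44 mm above the counter, its centre 31 mm in front of the drawer front; moves with the drawer. Can be pinched across its diameter from above with the fingers closing along the warmer's y
- drawer_floor (a point): centre of the drawer's flat floor, 20 mm above the counter, axes like the warmer's; floor 120 mm (x) by 264 mm (y), printed circles at y = 85, 0, -85 mm; drawer front at x = -60 mm (top 42 mm above the floor), rim 12 mm high on the other sides; moves with the drawer. Fully out, the whole floor is in front of the warmer; shut, it lies under the deck (42 mm headroom)
- outer_ring (a joint): angle of the outer (temperature) ring of the double dial, rad, 0 to 3.14, growing clockwise seen from above; at 0 its pointer points to the warmer's -y, at 1.57 to its -x (the front). It stays where left; the red mark is at 1.75
- ring_pointer (a point): outer top end of the white pointer line on the outer ring. The ring is dark, fluted, 54 mm diameter, and stands from 1 to 17 mm above the deck (79 to 95 mm above the counter)
- red_mark (a point): red mark on the scale round the ring, on the deck, 34 mm from the dial's axis
- dial_centre (a point): axis of the double dial at deck height (78 mm above the counter)
- inner_mark (a point): outer end of the orange line on top of the grey inner (timer) knob: 29 mm diameter, above the ring on the same axis, 17 to 38 mm above the deck; it turns freely and independently of the ring (12 mm from the axis)
- start_key (a joint): how far the green START key is pressed, m: 0 to 0.0068 (stop). Snap dome: force rises to about 7 N at 0.0017, then drops to about 3 N at 0.0049 (the click; made from 0.0028 on), climbs again to about 4.5 N at 0.0060 and steeply beyond; springs back when let go
- start_key_top (a point): centre of the top of the green START key, 22 mm diameter cap, top 12 mm above the deck (90 mm above the counter) when not pressed; pressed straight down. The red key stands 42 mm beside it
- stop_key (a joint): how far the red STOP key is pressed, m, same kind of key as the green one; not to be pressed
- done_dish_1: finished dish: lidded petri dish with a green dot, lying in the drawer at the start if present; 61 mm over the lid, gripped at 56 mm diameter, 16 mm tall (solid from 0 to 13 mm), 50 g, origin at the centre of its underside, z up
- done_dish_2: finished dish: lidded petri dish with a green dot, lying in the drawer at the start if present; 61 mm over the lid, gripped at 56 mm diameter, 16 mm tall (solid from 0 to 13 mm), 50 g, origin at the centre of its underside, z up
- done_dish_3: finished dish: lidded petri dish with a green dot, lying in the drawer at the start if present; 61 mm over the lid, gripped at 56 mm diameter, 16 mm tall (solid from 0 to 13 mm), 50 g, origin at the centre of its underside, z up
- new_dish_1: new dish: lidded petri dish with a red dot, lying on the counter at the start if present; 61 mm over the lid, gripped at 56 mm diameter, 16 mm tall (solid from 0 to 13 mm), 50 g, origin at the centre of its underside, z up
- new_dish_2: new dish: lidded petri dish with a red dot, lying on the counter at the start if present; 61 mm over the lid, gripped at 56 mm diameter, 16 mm tall (solid from 0 to 13 mm), 50 g, origin at the centre of its underside, z up
- new_dish_3: new dish: lidded petri dish with a red dot, lying on the counter at the start if present; 61 mm over the lid, gripped at 56 mm diameter, 16 mm tall (solid from 0 to 13 mm), 50 g, origin at the centre of its underside, z up
- cooling_plate: flat grey aluminium cooling plate, fixed, 120 mm (its x) by 220 mm (its y), top 12 mm above the counter; origin at the centre of its underside; room for two dishes along its y
- reagent_1: bystander: amber reagent bottle, black cap, 52 mm diameter, 104 mm tall
- reagent_2: bystander: amber reagent bottle, white cap, 45 mm diameter, 90 mm tall
- timer: bystander: white count-down timer lying on the counter, 62 x 68 x 20 mm
There are look-alikes about, which are no part of the job. Leave any orange look-alike of the new_dish_3 alone. What is shaped like the new_dish_1 but blue is not meant.

How it is judged:
By the outcome, as a careful person would: the job done as asked, in the order asked, and still so for the second after the job is handed in, with the robot touching nothing.
Of done_dish_1, done_dish_2, done_dish_3 only 1 to 2 are there at a start; the rules pass over those that are not, and their reading is None.
Of new_dish_1, new_dish_2, new_dish_3 only 2 to 3 are there at a start; the rules pass over those that are not, and their reading is None.
At some moment in a run one of new_dish_1, new_dish_2, new_dish_3 may be knocked a few centimetres aside while the robot is not near it.
It also fails if it takes over 210 s, if anything falls off the work surface, if the arm or the gripper's body presses on something with over 40 N, if the wrist force passes 120 N, or if a joint passes its speed limit or range.

## Robot

A 6-joint arm with a two-finger parallel gripper is mounted at the origin on a cart in front of the work surface, level with it; the furniture and walls round the work are solid. World frame = base frame: x ahead of the robot, y to its left, z up, the work surface at z = 0. Lengths are in m, angles in degrees, forces in N, time in s.
With the tool pointing down it reaches from about 0.4 to 0.825 m from the base axis. Payload 7 kg.
Tool frame: the origin (TCP) lies on the centre line of the jaws, within the pads' length; the fingertips stand 14 mm ahead of it and the grasp point (between the pads) lies 5 mm behind it; z points along the fingers, y is the line along which they close (so a half turn about z gives the same grasp; the last joint's range is limited). The gripper opens to 88 mm and grips with 3 to 60 N. Pads are 19 mm wide; open, the fingers measure 130 mm over their backs; the gripper's body (78 mm by 193 mm) begins 47 mm behind the grasp point.
Start: joints at [93.799, 20.546, 0.682, 0, -70.136, -16.507], TCP at [0.149, 0.658, 0.241] pointing down, gripper open.
Joint ranges: [-176.03, 176.03], [-82.01, 121.73], [-58.28, 71.71], [-173.87, 95.51], [-174.79, -0.11], [-173.66, 173.66]. Speed limits (degrees/s): [136.94, 136.94, 172.46, 180, 180, 180].

## Interface

Orientations are given as [roll, pitch, yaw] about the fixed x, y, z axes, in that order (R = Rz(yaw) Ry(pitch) Rx(roll)).
In Python, from plant import r gives the robot as it stands.
- The arm moves only by the tool send_rows, never from a script. Its argument "steps" is a list of rows, each an object with "dp": the shift along the tool's x, y, z in mm, a list of three; "roll": the turn about the tool's z in rad; "jaw": the opening in per cent of the stroke, from 0 (shut) to 100 (fully open). In form: [{"dp": [tx, ty, tz], "roll": roll, "jaw": jaw}, ...]. A call has 1 to 5 rows; each row is the pose to reach, as a shift and turn from the pose commanded when the call began, along the tool's axes at that moment; what a row does not reach only later rows make up. A row lasts 1/8 s, in which the tool goes at most 62.5 mm and 10.7 degrees, less where a joint would pass 70% of its speed; a pose out of reach is approached as far as the arm can. A call with a gripper value outside its range is refused whole. The fingers move at their own pace and stop on an object; "newtons" is the grip in N (left out, the last holds). Time passes only in rows, so rows that repeat a pose let the fingers close. It gives the time, the measured TCP pose, the force, the opening and the grip force at its end, in the units of the state.
- r.get_state(): the state, without advancing time (a new reading comes with each control period).
- r.capture(name): name is "side" or "top"; returns a dict with "image" (480x640x3 uint8, blue, green, red), "K" (3x3 intrinsics, pixels), "rvec" (rotation vector, rad) and "tvec" (3), from world to camera coordinates, as OpenCV has them. Camera axes: x right, y down, z forward; pixel columns grow to the right and rows downward; lengths in m; the calibration is good to about 2 mm. A picture is of the moment at which its call begins. There is no depth.
- r.close_job(): hands the job in; it is judged then, once.
The state is a dict: "time_s": time; "joints": joint angles; "qd": joint speeds; "joint_torque": joint torques, N m; "tcp_pos": TCP position; "eef_rot": TCP orientation; "contact_force": force on the tool from outside, world axes, zero at the start; "moment": the same for the moment, N m; "gripper_width": finger opening in m; "gripper_force": force on a finger pad.
Only numpy, scipy, OpenCV 4.12 (cv2) and the standard library are available. Lean on these libraries where they do the work, as an engineer would, in place of code of your own. Each camera call takes 0.05 s, during which the arm holds its last target. There are 200 camera calls.

## Working session

There is one attempt and no reset: what is moved stays moved. The work goes in short steps, Python scripts to look and compute and a tool call to move; the robot and the scene stay as the last step left them, time stands still between calls to the robot, and variables do not carry over. Pictures are saved under pics/ and viewed, at most 14 in all, crops included, and the job is handed in when it is done.

Besides the shell and the picture viewer there is one more tool, called after "Request:" by a JSON object that holds its "api" and its "payload". send_rows: Moves the arm, as the interface text tells. Its arguments: {"type":"object","properties":{"steps":{"type":"array","items":{"type":"object","properties":{"dp":{"type":"array","items":{"type":"number"}},"roll":{"type":"number"},"jaw":{"type":"number"}}}},"newtons":{"type":"number"}},"required":["steps"]}

```bash
mkdir -p pics
cat > h.py <<'E'
import numpy as np, cv2
from plant import r
def cap(n,save=None):
    c=r.capture(n)
    if save: cv2.imwrite('pics/'+save,c['image'])
    return c
def ray(c,u,v,z):
    R=cv2.Rodrigues(np.array(c['rvec'],float))[0];t=np.array(c['tvec'],float).ravel()
    d=R.T@np.linalg.solve(np.array(c['K'],float),[u,v,1]);o=-R.T@t
    return o+d*(z-o[2])/d[2]
def proj(c,p):
    return cv2.projectPoints(np.array([p],float),np.array(c['rvec'],float),np.array(c['tvec'],float),np.array(c['K'],float),None)[0].ravel()
E
python3 - <<'E'
from h import *
for n in('top','side'):
    c=cap(n,n+'0.png');R=cv2.Rodrigues(np.array(c['rvec'],float))[0];print(n,-R.T@np.array(c['tvec']).ravel(),R.round(2).tolist())
s=r.get_state();print(s['tcp_pos'],s['eef_rot'],s['contact_force'],s['time_s'])
E
```

```text
top [0.31543943 0.01566166 1.37006243] [[0.01, -1.0, 0.01], [-0.98, -0.01, -0.18], [0.18, -0.0, -0.98]]
side [0.88806388 0.49774551 1.17386643] [[-0.83, 0.56, 0.0], [0.5, 0.74, -0.46], [-0.26, -0.38, -0.89]]
[0.14842465 0.65806467 0.23972484] [ 1.79916545e+02 -7.79333009e-03 -1.27134346e+01] [-0.02055605  0.64768985 -0.11756483] 0.1
```

View pics/top0.png

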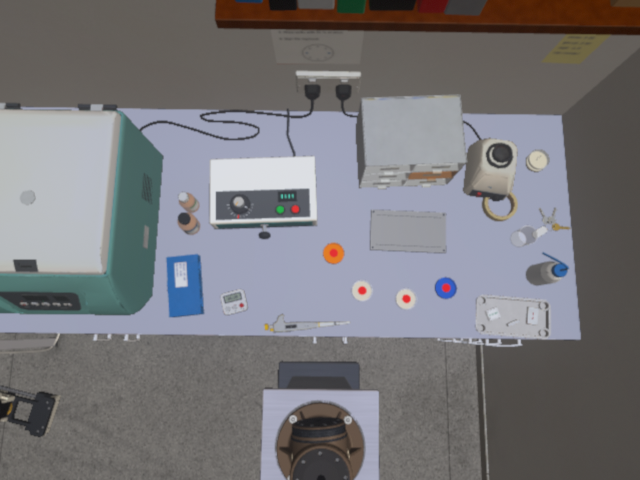

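View pics/side0.png

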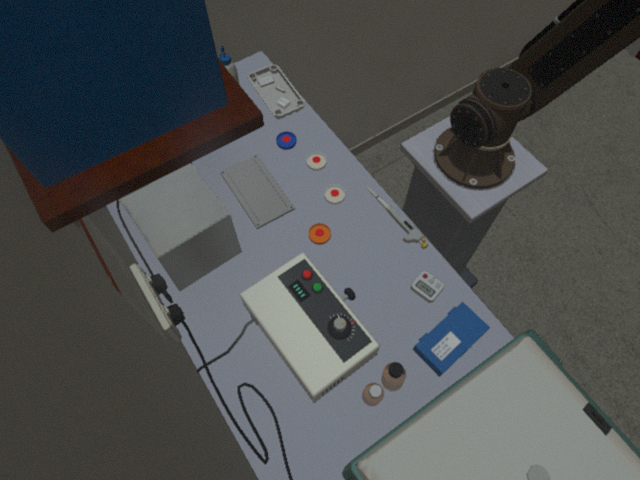

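The top view shows two red-dot new dishes at (362,291) and (406,299), and orange and blue look-alikes at (334,253) and (446,288). The warmer is at (264,190) with its knob at (265,235), the plate is at (408,231), and the dial is at (239,204). The side view shows the same things.

```bash
cat >> h.py <<'E'
def blobs(c,kind,amin=8):
    b,g,rr=[c['image'][...,i].astype(int) for i in range(3)]
    m={'red':(rr>150)&(g<80)&(b<80),'green':(g>100)&(rr<80)&(b<120),'white':(rr>185)&(g>185)&(b>170),'dark':(rr<45)&(g<45)&(b<50)}[kind]
    n,l,st,ce=cv2.connectedComponentsWithStats(m.astype(np.uint8))
    return [(ce[i].round(1),int(st[i,4]),l==i) for i in range(1,n) if st[i,4]>=amin]
E
python3 - <<'E'
from h import *
T=cap('top');S=cap('side')
for n,c in(('T',T),('S',S)):
    for k in('red','green'):
        for ce,a,_ in blobs(c,k):
            print(n,k,ce,a,*[ray(c,*ce,z)[:2].round(4) for z in(.016,.090)])
    for ce,a,m in blobs(c,'white',300):
        rect=cv2.minAreaRect(cv2.findNonZero(m.astype(np.uint8)))
        if a<12000: print(n,'white',ce,a,[ray(c,*p,.078)[:2].round(3).tolist() for p in cv2.boxPoints(rect)])
    for ce,a,_ in blobs(c,'dark',60):
        if a<4000:print(n,'dark',ce,a,ray(c,*ce,.044)[:2].round(4))
# plate corners by eye
print([ray(T,*p,.012)[:2].round(3) for p in((372,211),(446,212),(446,251),(371,249))])
for n,c,b in(('T',T,(200,150,330,245)),('S',S,(235,250,385,400))):
    x0,y0,x1,y1=b
    cr=cv2.resize(c['image'][y0:y1,x0:x1],None,fx=6 if n=='T' else 4,fy=6 if n=='T' else 4,interpolation=cv2.INTER_CUBIC)
    cv2.imwrite(f'pics/crop{n}.png',cr); print(cr.shape)
E
```

```text
T red [295.  208.5] 44 [0.656 0.081] [0.6374 0.0774]
T red [333.1 252.5] 44 [ 0.5277 -0.0311] [ 0.5161 -0.0286]
T red [445.6 287.5] 33 [ 0.4317 -0.3509] [ 0.4253 -0.3309]
T red [361.9 290. ] 36 [ 0.4215 -0.1134] [ 0.4157 -0.1064]
T red [406.1 298.4] 35 [ 0.3995 -0.2381] [ 0.3949 -0.2243]
T green [ 90.3 276.4] 1333 [0.4497 0.6563] [0.4424 0.6213]
T green [279.6 208.9] 54 [0.6542 0.1259] [0.6357 0.1198]
T green [  9.1 306.9] 83 [0.3613 0.8741] [0.3588 0.8272]
T white [262.6 179.4] 3975 [[0.781, 0.328], [0.796, 0.026], [0.61, 0.017], [0.596, 0.312]]
T white [ 54.5 196.5] 1856 [[0.74, 0.867], [0.787, 0.696], [0.593, 0.631], [0.548, 0.798]]
T dark [282.6   4.4] 275 [1.3006 0.1324]
T dark [391.4   4.4] 453 [ 1.3066 -0.2058]
T dark [235.4  23.9] 74 [1.2309 0.2757]
T dark [291.  25.] 77 [1.2301 0.1047]
T dark [626.2  30.6] 139 [ 1.229  -0.9303]
T dark [ 34.8 297.8] 73 [0.386  0.7893]
T dark [  3.5 409. ] 111 [0.0937 0.8363]
T dark [ 17.7 415.7] 88 [0.0774 0.7968]
T dark [317.6 421.8] 331 [0.0711 0.0074]
T dark [301.  432.5] 138 [0.0439 0.0507]
S red [285.9 138.4] 23 [ 0.4326 -0.352 ] [ 0.461
[... 1212 characters left out ...]
3 130.3] 499 [ 0.5385 -0.4318]
S dark [ 22.2 131.5] 183 [ 1.0704 -0.7847]
S dark [ 68.7 164.6] 450 [ 1.0012 -0.5941]
S dark [120.  190.4] 1928 [ 0.9166 -0.4322]
S dark [ 33.7 166.6] 243 [ 1.0852 -0.6424]
S dark [467.5 181.2] 127 [0.1067 0.0771]
S dark [160.2 287. ] 198 [ 0.95   -0.1105]
S dark [299.  290.7] 141 [0.6711 0.0896]
S dark [349.8 293.6] 66 [0.5719 0.1658]
S dark [215.3 377. ] 725 [0.9425 0.1599]
S dark [339.1 330. ] 227 [0.6468 0.2268]
S dark [395.4 370. ] 143 [0.5946 0.3759]
S dark [277.  434.1] 174 [0.8908 0.3415]
S dark [597.2 418.6] 218 [0.2946 0.7061]
[array([ 0.653, -0.144]), array([ 0.653, -0.361]), array([ 0.537, -0.357]), array([ 0.54, -0.14])]
(570, 780, 3)
(600, 600, 3)
```

View pics/cropT.png

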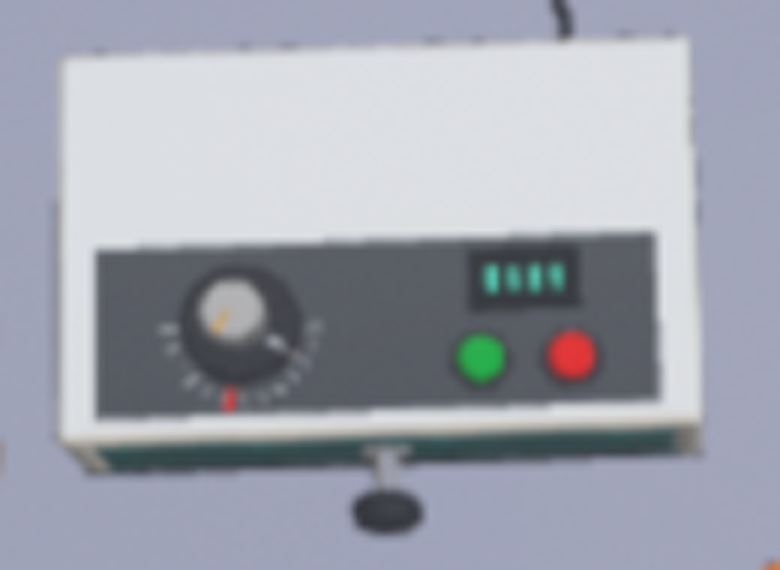

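View pics/cropS.png

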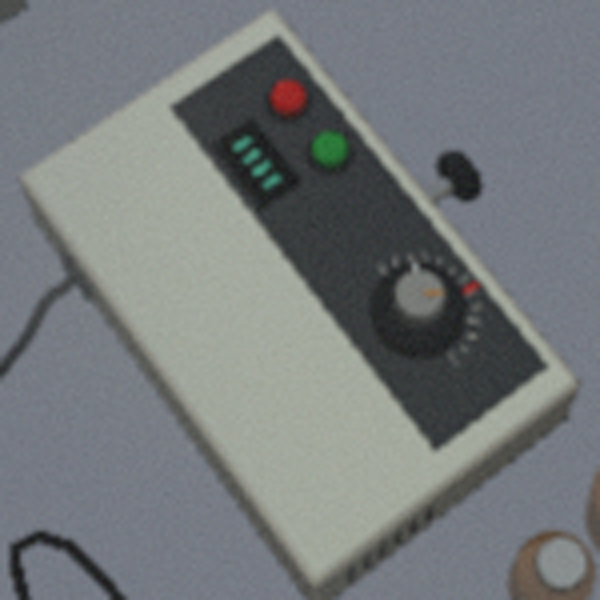

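The crops show the ring's white pointer at about 0.6 rad, the red mark at the front (top crop 230,400), the orange inner line pointing front-left, and START green at (480,357) with STOP to its right. Next I triangulate the warmer's pose.

Run:
```python
from h import *
T=cap('top');S=cap('side')
t=lambda u,v:(200+u/6,150+v/6); s=lambda u,v:(235+u/4,250+v/4)
pt=[ray(T,*t(*p),.078)[:2] for p in((62,58),(688,38),(700,420),(62,440))]
ps=[ray(S,*s(*p),.078)[:2] for p in((315,588),(22,178),(275,12),(578,383))]
for a,b in zip(pt,ps):print(a.round(4),b.round(4))
def fit(q): # order: back-left, back-right, front-right, front-left
    m=np.array([[.095,.15],[.095,-.15],[-.095,-.15],[-.095,.15]]);q=np.array(q)
    qc=q-q.mean(0);a=np.arctan2((m[:,0]*qc[:,1]-m[:,1]*qc[:,0]).sum(),(m*qc).sum());return q.mean(0),np.degrees(a)
print(fit(pt),fit(ps))
for n,c,f,k,o in(('T',T,t,(388,512),0),('S',S,s,(460,176),0)):print('knob',ray(c,*f(*k),.044))
for n,c,f,rm,p,i,ic,ke in(('T',T,t,(230,400),(285,349),(217,328),(232,309),(0,0)),('S',S,s,(471,288),(415,265),(440,294),(419,292),(0,0))):
  print(n,'mark',ray(c,*f(*rm),.078)[:2],'ptr',ray(c,*f(*p),.095)[:2],'innerend',ray(c,*f(*i),.116)[:2],'innerc',ray(c,*f(*ic),.116)[:2])
```

```text
[0.7794 0.321 ] [0.7854 0.3266]
[0.7938 0.0255] [0.7983 0.0322]
[0.6085 0.0172] [0.6131 0.024 ]
[0.5949 0.311 ] [0.5995 0.3163]
(array([0.69415492, 0.16866916]), np.float64(2.7512393584686365)) (array([0.69906534, 0.17477059]), np.float64(2.6622872589007525))
knob [0.56972929 0.16361093 0.044     ]
knob [0.5720708  0.16697241 0.044     ]
T mark [0.61487639 0.23452032] ptr [0.63522391 0.20754755] innerend [0.63925132 0.23537995] innerc [0.64817996 0.22901298]
S mark [0.61685422 0.23694328] ptr [0.63962318 0.21187523] innerend [0.64264507 0.23913115] innerc [0.65169114 0.23161973]
```

```bash
cat >> h.py <<'E'
def st():
    s=r.get_state();p=np.array(s['tcp_pos']);e=np.array(s['eef_rot'])
    print('t',round(s['time_s'],2),'tcp',p.round(4),'rot',e.round(2),'F',np.round(s['contact_force'],1),'w',round(s['gripper_width'],4),'gf',round(float(np.max(s['gripper_force'])),1),'q',np.round(s['joints'],1))
    return p,e[2]
def go(*wps,yaw=None):
    p,y=st();a=np.radians(y)
    for w in wps:
        d=(np.array(w)-p)*1000
        print('dp',np.round([d[0]*np.cos(a)+d[1]*np.sin(a),d[0]*np.sin(a)-d[1]*np.cos(a),-d[2]],1),'roll',None if yaw is None else round(np.radians((y-yaw+180)%360-180),3))
E
python3 - <<'E'
from h import *
go((.19,.53,.24),(.25,.40,.24),(.35,.30,.24),(.46,.23,.2),(.571,.1657,.16),yaw=2.7)
E
```

```text
t 0.3 tcp [0.1485 0.6583 0.2402] rot [179.97  -0.   -12.71] F [ 0.6  1.3 -0.1] w 0.0876 gf 0.0 q [ 93.8  20.6   0.7  -0.  -70.1 -16.5]
dp [ 68.7 116.    0.2] roll -0.269
dp [1.559e+02 2.296e+02 2.000e-01] roll -0.269
dp [2.754e+02 3.052e+02 2.000e-01] roll -0.269
dp [398.1 349.3  40.2] roll -0.269
dp [520.5 387.6  80.2] roll -0.269
```

Request:
{"api": "send_rows", "payload": {"steps": [{"dp": [34,58,0],"roll": 0,"jaw": 100},{"dp": [68,116,0],"roll": 0,"jaw": 100},{"dp": [112,150,0],"roll": 0,"jaw": 100},{"dp": [155,190,0],"roll": 0,"jaw": 70},{"dp": [156,230,0],"roll": 0,"jaw": 70}]}}

```text
time_s: 0.92
tcp_pos: [0.2516, 0.3977, 0.2405]
eef_rot: [180.0, -0.0, -12.9]
contact_force: [-0.7, 0.1, 0.6]
gripper_width: 0.0734
gripper_force: 0.0
```

Request:
{"api": "send_rows", "payload": {"steps": [{"dp": [50,35,0],"roll": -0.1,"jaw": 60},{"dp": [100,65,0],"roll": -0.27,"jaw": 60},{"dp": [155,85,0],"roll": -0.27,"jaw": 60},{"dp": [210,105,0],"roll": -0.27,"jaw": 60},{"dp": [265,125,0],"roll": -0.27,"jaw": 60}]}}

```text
time_s: 1.55
tcp_pos: [0.4826, 0.2183, 0.241]
eef_rot: [-180.0, -0.0, 2.8]
contact_force: [0.0, 1.7, -0.0]
gripper_width: 0.0525
gripper_force: 0.0
```

Run:
```python
from h import *
go((.571,.1657,.12),(.569,.1657,.041),yaw=2.7)
```

```text
t 1.55 tcp [0.4826 0.2183 0.241 ] rot [-1.7996e+02 -4.0000e-02  2.7700e+00] F [ 0.   1.7 -0. ] w 0.0525 gf 0.0 q [ 45.6   6.8 -17.6   0.  -65.6  47.2]
dp [ 85.7  56.8 121. ] roll 0.001
dp [ 83.7  56.7 200. ] roll 0.001
```

Request:
{"api": "send_rows", "payload": {"steps": [{"dp": [45,30,30],"roll": 0,"jaw": 60},{"dp": [85,57,70],"roll": 0,"jaw": 60},{"dp": [85,57,110],"roll": 0,"jaw": 60},{"dp": [84,57,125],"roll": 0,"jaw": 60},{"dp": [84,57,140],"roll": 0,"jaw": 60}]}}

```text
time_s: 2.17
tcp_pos: [0.568, 0.1672, 0.1009]
eef_rot: [-180.0, -0.1, 2.8]
contact_force: [-1.4, 0.1, 0.6]
gripper_width: 0.0527
gripper_force: 0.0
```

Request:
{"api": "send_rows", "payload": {"steps": [{"dp": [0,0,30],"roll": 0,"jaw": 60},{"dp": [0,0,50],"roll": 0,"jaw": 60},{"dp": [0,0,60],"roll": 0,"jaw": 60},{"dp": [0,0,60],"roll": 0,"jaw": 30},{"dp": [0,0,60],"roll": 0,"jaw": 30}], "newtons": 40}}

```text
time_s: 2.8
tcp_pos: [0.5683, 0.167, 0.0417]
eef_rot: [-180.0, -0.1, 2.8]
contact_force: [3.0, -11.3, 0.3]
gripper_width: 0.0383
gripper_force: 6.4
```

Run:
```python
from h import *
go((.571,.1657,.041))
```

```text
t 2.8 tcp [0.5683 0.167  0.0417] rot [-1.7997e+02 -8.0000e-02  2.8000e+00] F [  3.  -11.3   0.3] w 0.0383 gf 6.4 q [ 35.3  24.2 -23.3   0.  -42.4  57.5]
dp [2.6 1.5 0.7] roll None
```

Request:
{"api": "send_rows", "payload": {"steps": [{"dp": [2,2,0],"roll": 0,"jaw": 15},{"dp": [2,2,0],"roll": 0,"jaw": 15},{"dp": [2,2,0],"roll": 0,"jaw": 15},{"dp": [2,2,0],"roll": 0,"jaw": 15}], "newtons": 45}}

```text
time_s: 3.3
tcp_pos: [0.5686, 0.1642, 0.0416]
eef_rot: [180.0, 0.1, 2.7]
contact_force: [-6.3, -0.6, 5.5]
gripper_width: 0.0316
gripper_force: 45.0
```

Request:
{"api": "send_rows", "payload": {"steps": [{"dp": [-6,0,0],"roll": 0,"jaw": 15},{"dp": [-15,0,0],"roll": 0,"jaw": 15},{"dp": [-30,0,0],"roll": 0,"jaw": 15},{"dp": [-45,0,0],"roll": 0,"jaw": 15},{"dp": [-60,0,0],"roll": 0,"jaw": 15}]}}

```text
time_s: 3.92
tcp_pos: [0.5096, 0.1614, 0.0415]
eef_rot: [180.0, -0.1, 2.8]
contact_force: [1.6, -5.4, 4.6]
gripper_width: 0.0314
gripper_force: 45.0
```

Request:
{"api": "send_rows", "payload": {"steps": [{"dp": [-15,0,0],"roll": 0,"jaw": 15},{"dp": [-30,0,0],"roll": 0,"jaw": 15},{"dp": [-45,0,0],"roll": 0,"jaw": 15},{"dp": [-55,0,0],"roll": 0,"jaw": 15},{"dp": [-62,0,0],"roll": 0,"jaw": 15}]}}

```text
time_s: 4.55
tcp_pos: [0.4484, 0.1585, 0.0415]
eef_rot: [180.0, -0.1, 2.8]
contact_force: [9.7, -9.9, -2.4]
gripper_width: 0.0312
gripper_force: 45.0
```

Request:
{"api": "send_rows", "payload": {"steps": [{"dp": [-3,0,0],"roll": 0,"jaw": 15},{"dp": [-6,0,0],"roll": 0,"jaw": 15},{"dp": [-9,0,0],"roll": 0,"jaw": 15},{"dp": [-10,0,0],"roll": 0,"jaw": 15},{"dp": [-10,0,0],"roll": 0,"jaw": 15}]}}

```text
time_s: 5.18
tcp_pos: [0.4386, 0.158, 0.0415]
eef_rot: [180.0, -0.1, 2.8]
contact_force: [7.0, -7.5, 2.4]
gripper_width: 0.0316
gripper_force: 45.0
```

Request:
{"api": "send_rows", "payload": {"steps": [{"dp": [0,0,0],"roll": 0,"jaw": 60},{"dp": [0,0,0],"roll": 0,"jaw": 60},{"dp": [0,0,-60],"roll": 0,"jaw": 60},{"dp": [0,0,-120],"roll": 0,"jaw": 60},{"dp": [0,0,-180],"roll": 0,"jaw": 75}]}}

```text
time_s: 5.8
tcp_pos: [0.4375, 0.1585, 0.2227]
eef_rot: [-180.0, -0.0, 2.8]
contact_force: [2.2, 1.1, -0.0]
gripper_width: 0.0586
gripper_force: 0.0
```

Request:
{"api": "send_rows", "payload": {"steps": [{"dp": [0,60,0],"roll": 0,"jaw": 75},{"dp": [0,120,0],"roll": 0,"jaw": 75},{"dp": [0,180,0],"roll": 0,"jaw": 75},{"dp": [0,240,0],"roll": 0,"jaw": 75},{"dp": [0,300,0],"roll": 0,"jaw": 75}]}}

```text
time_s: 6.42
tcp_pos: [0.4523, -0.1427, 0.221]
eef_rot: [-180.0, -0.1, 2.8]
contact_force: [1.4, 0.1, 0.7]
gripper_width: 0.0652
gripper_force: 0.0
```

Run:
```python
from h import *
st()
T=cap('top');S=cap('side')
for n,c in(('T',T),('S',S)):
    for k in('red','green'):
        for ce,a,_ in blobs(c,k,12):
            if a<100:print(n,k,ce,a,*[ray(c,*ce,z)[:2].round(4) for z in(.016,.036,.090)])
x0,y0,x1,y1=190,150,460,320
a=cv2.resize(T['image'][y0:y1,x0:x1],(800,504),interpolation=cv2.INTER_CUBIC);cv2.imwrite('pics/t2.png',a)
```

```text
t 6.42 tcp [ 0.4523 -0.1427  0.221 ] rot [-1.7998e+02 -9.0000e-02  2.8100e+00] F [1.4 0.1 0.7] w 0.0652 gf 0.0 q [  6.3   2.1 -25.5  -0.  -62.3  86.5]
T red [295.  208.8] 46 [0.6551 0.081 ] [0.6501 0.08  ] [0.6366 0.0774]
T red [445.5 287.5] 32 [ 0.4317 -0.3506] [ 0.4299 -0.3452] [ 0.4253 -0.3306]
T red [361.8 289.6] 41 [ 0.4226 -0.1131] [ 0.421  -0.1112] [ 0.4167 -0.1061]
T red [406.1 298.4] 35 [ 0.3995 -0.2381] [ 0.3982 -0.2344] [ 0.3949 -0.2243]
T green [133.  130.2] 86 [0.8909 0.5724] [0.8824 0.5642] [0.8595 0.542 ]
T green [145. 142.] 23 [0.8541 0.5335] [0.8461 0.5259] [0.8246 0.5052]
T green [154.  188.7] 48 [0.7098 0.4958] [0.704  0.4887] [0.6883 0.4695]
T green [279.6 209. ] 58 [0.6539 0.1258] [0.6489 0.1242] [0.6354 0.1198]
T green [234.8 244.9] 34 [0.5459 0.2515] [0.5425 0.2481] [0.5333 0.2387]
T green [235.5 270. ] 20 [0.4735 0.2463] [0.4712 0.2429] [0.4649 0.2337]
T green [  3.9 310. ] 25 [0.3526 0.8875] [0.352  0.8746] [0.3505 0.8398]
S red [286.1 138.4] 25 [ 0.4321 -0.3517] [ 0.44  -0.337] [ 0.4612 -0.2974]
S red [316. 159.] 31 [ 0.4006 -0.2386] [ 0.409  -0.2259] [ 0.4317 -0.1916]
S red [334.3 192.5] 38 [ 0.4229 -0.1134] [ 0.4309 -0.1028] [ 0.4526 -0.0743]
S red [319.3 232.3] 67 [ 0.529  -0.0313] [ 0.5352 -0.0222] [0.552  0.0025]
S red [306.5 273.2] 29 [0.6235 0.0497] [0.628  0.0574] [0.6404 0.0783]
S green [316.8 286.2] 46 [0.6217 0.0944] [0.6263 0.1014] [0.6387 0.1202]
S green [378.7 315.3] 60 [0.5384 0.244 ] [0.5445 0.2484] [0.5608 0.2602]
S green [355.3 469.7] 55 [0.7898 0.4922] [0.7915 0.4923] [0.7961 0.4925]
```

View pics/t2.png

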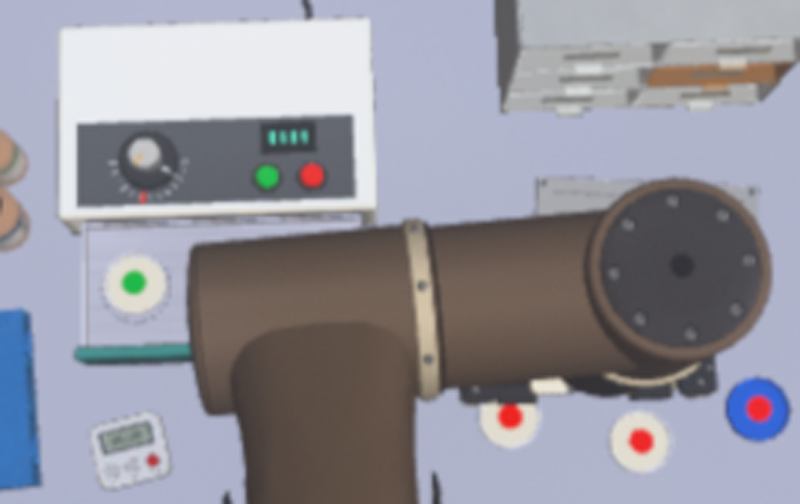

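The top crop shows the drawer open with a green dish at crop (134,283) and the arm covering the rest of the drawer. Both new dishes are still in place. I'll check the side view for a second done dish.

Run:
```python
from h import *
S=cap('side')
a=np.radians(2.7);c=np.array([.5318,.1639])
for y in(.085,0,-.085):
    p=c+[-np.sin(a)*y,np.cos(a)*y];u=proj(S,[*p,.036]);print(y,u.round(1),S['image'][int(u[1]),int(u[0])])
cv2.imwrite('pics/s2.png',cv2.resize(S['image'][200:400,260:460],(600,600),interpolation=cv2.INTER_CUBIC))
```

```text
0.085 [384.3 311.8] [147 161 163]
0 [362.2 285.8] [140 131 126]
-0.085 [341.3 261.1] [142 136 131]
```

View pics/s2.png

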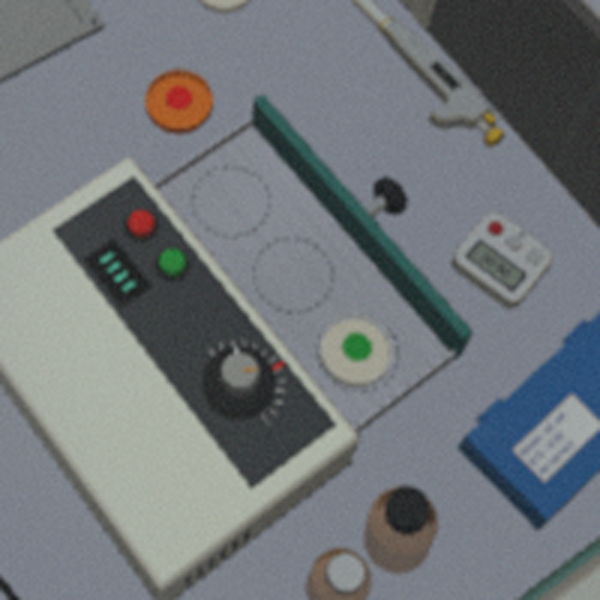

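One done dish only, at (0.5435, 0.2483), near the left end of the drawer. I'll check the bottle, dial and rim clearances for a diagonal grasp.

Run:
```python
from h import *
T=cap('top');S=cap('side')
print('black',ray(S,396,370,.104)[:2],ray(T,187,219,.104)[:2]); print('white',ray(S,260+346/3,200+573/3,.09)[:2],ray(T,186,200,.09)[:2])
# drawer edges: front top outer ends, rear-left corner etc (side crop pixels/3)
for n,p,z in(('front top L',(468,335),.062),('front top R',(262,100),.062),('circle0',(293,275),.02),('circle-85',(231,202),.02),('dish',((378.7-260)*3,(315.3-200)*3),.036)):
    q=ray(S,260+p[0]/3,200+p[1]/3,z)[:2]; a=np.radians(2.7);d=q-[.6966,.1717]
    print(n,q.round(4),'warmer',round(d[0]*np.cos(a)+d[1]*np.sin(a),4),round(-d[0]*np.sin(a)+d[1]*np.cos(a),4))
```

```text
black [0.60913927 0.38307188] [0.60037702 0.3688714 ]
white [0.67004931 0.39209345] [0.65724418 0.378923  ]
front top L [0.4734 0.2965] warmer -0.2171 0.1352
front top R [0.4852 0.0325] warmer -0.2177 -0.1291
circle0 [0.5457 0.1656] warmer -0.151 0.001
circle-85 [0.5502 0.0814] warmer -0.1505 -0.0833
dish [0.5445 0.2484] warmer -0.1483 0.0838
```

Run:
```python
from h import *
go((.5437,.2484,.16),(.5437,.2484,.04),yaw=-52.3)
```

```text
t 6.67 tcp [ 0.4522 -0.1413  0.2204] rot [-179.98   -0.      2.69] F [0.5 1.  0.1] w 0.0658 gf 0.0 q [  6.5   2.2 -25.5  -0.  -62.3  86.2]
dp [ 109.7 -384.9   60.4] roll 0.96
dp [ 109.7 -384.9  180.4] roll 0.96
```

Request:
{"api": "send_rows", "payload": {"steps": [{"dp": [15,-55,0],"roll": 0.16,"jaw": 73},{"dp": [30,-110,0],"roll": 0.32,"jaw": 73},{"dp": [48,-165,0],"roll": 0.48,"jaw": 73},{"dp": [64,-220,0],"roll": 0.64,"jaw": 73},{"dp": [80,-275,0],"roll": 0.8,"jaw": 73}]}}

```text
time_s: 7.3
tcp_pos: [0.5184, 0.1413, 0.221]
eef_rot: [-179.9, -0.0, -43.2]
contact_force: [0.9, 0.5, -0.2]
gripper_width: 0.0639
gripper_force: 0.0
```

Run:
```python
from h import *
go((.5437,.2484,.16),(.5437,.2484,.04),yaw=-52.3)
```

```text
t 7.3 tcp [0.5184 0.1413 0.221 ] rot [-179.94   -0.    -43.18] F [ 0.9  0.5 -0.2] w 0.0639 gf 0.0 q [ 36.2   8.4 -18.4  -0.  -63.2  10.7]
dp [-54.9 -95.4  61. ] roll 0.159
dp [-54.9 -95.4 181. ] roll 0.159
```

Request:
{"api": "send_rows", "payload": {"steps": [{"dp": [-28,-48,0],"roll": 0.16,"jaw": 73},{"dp": [-55,-95,20],"roll": 0.16,"jaw": 73},{"dp": [-55,-95,60],"roll": 0.16,"jaw": 73},{"dp": [-55,-95,80],"roll": 0.16,"jaw": 73},{"dp": [-55,-95,100],"roll": 0.16,"jaw": 73}]}}

```text
time_s: 7.92
tcp_pos: [0.5424, 0.2465, 0.1197]
eef_rot: [180.0, 0.0, -52.0]
contact_force: [0.9, 0.1, -0.7]
gripper_width: 0.064
gripper_force: 0.0
```

Run:
```python
from h import *
go((.5437,.2484,.04),yaw=-52.3)
```

```text
t 7.92 tcp [0.5424 0.2465 0.1197] rot [ 1.7998e+02  1.0000e-02 -5.2040e+01] F [ 0.9  0.1 -0.7] w 0.064 gf 0.0 q [ 43.2  19.1 -18.5  -0.  -52.3  -5.2]
dp [-0.7 -2.2 79.7] roll 0.005
```

Request:
{"api": "send_rows", "payload": {"steps": [{"dp": [-1,-2,30],"roll": 0,"jaw": 73},{"dp": [-1,-2,50],"roll": 0,"jaw": 73},{"dp": [-1,-2,65],"roll": 0,"jaw": 73},{"dp": [-1,-2,75],"roll": 0,"jaw": 73},{"dp": [-1,-2,80],"roll": 0,"jaw": 73}]}}

```text
time_s: 8.55
tcp_pos: [0.5446, 0.2467, 0.0403]
eef_rot: [180.0, -0.0, -52.2]
contact_force: [0.4, 0.1, -0.1]
gripper_width: 0.0645
gripper_force: 0.0
```

Request:
{"api": "send_rows", "payload": {"steps": [{"dp": [0,0,0],"roll": 0,"jaw": 55},{"dp": [0,0,0],"roll": 0,"jaw": 55},{"dp": [0,0,0],"roll": 0,"jaw": 55}], "newtons": 12}}

```text
time_s: 8.93
tcp_pos: [0.545, 0.2463, 0.041]
eef_rot: [-180.0, 0.0, -52.3]
contact_force: [0.3, -0.3, -0.4]
gripper_width: 0.0558
gripper_force: 12.0
```

Request:
{"api": "send_rows", "payload": {"steps": [{"dp": [0,0,-20],"roll": 0,"jaw": 55},{"dp": [0,0,-60],"roll": 0,"jaw": 55},{"dp": [0,0,-110],"roll": 0,"jaw": 55},{"dp": [10,45,-125],"roll": -0.1,"jaw": 55},{"dp": [35,90,-125],"roll": -0.2,"jaw": 55}]}}

```text
time_s: 9.55
tcp_pos: [0.495, 0.1635, 0.1674]
eef_rot: [-179.8, -0.0, -40.5]
contact_force: [0.1, -0.6, -1.1]
gripper_width: 0.0556
gripper_force: 12.0
```

Run:
```python
from h import *
go((.59,-.10,.16),(.596,-.25,.16),yaw=0)
```

```text
t 9.55 tcp [0.495  0.1635 0.1674] rot [-1.798e+02 -4.000e-02 -4.052e+01] F [ 0.1 -0.6 -1.1] w 0.0556 gf 12.0 q [ 39.9   9.6 -24.6   0.  -55.6   9.6]
dp [243.4 138.6   7.4] roll -0.707
dp [345.4 248.8   7.4] roll -0.707
```

Request:
{"api": "send_rows", "payload": {"steps": [{"dp": [45,25,0],"roll": -0.14,"jaw": 55},{"dp": [95,52,0],"roll": -0.28,"jaw": 55},{"dp": [145,80,0],"roll": -0.42,"jaw": 55},{"dp": [195,110,0],"roll": -0.56,"jaw": 55},{"dp": [243,139,0],"roll": -0.7,"jaw": 55}]}}

```text
time_s: 10.18
tcp_pos: [0.5887, -0.1025, 0.166]
eef_rot: [-180.0, -0.0, -0.4]
contact_force: [1.3, 1.1, -0.2]
gripper_width: 0.0556
gripper_force: 12.0
```

Request:
{"api": "send_rows", "payload": {"steps": [{"dp": [0,50,0],"roll": 0,"jaw": 55},{"dp": [0,95,0],"roll": 0,"jaw": 55},{"dp": [0,130,0],"roll": 0,"jaw": 55},{"dp": [0,148,0],"roll": 0,"jaw": 55},{"dp": [0,150,0],"roll": 0,"jaw": 55}]}}

```text
time_s: 10.8
tcp_pos: [0.5862, -0.2514, 0.1655]
eef_rot: [-180.0, 0.0, -0.8]
contact_force: [-0.4, 0.2, -0.6]
gripper_width: 0.0554
gripper_force: 12.0
```

Run:
```python
from h import *
go((.596,-.25,.07),(.596,-.25,.034),yaw=0)
```

```text
t 10.8 tcp [ 0.5862 -0.2514  0.1655] rot [-179.99    0.     -0.77] F [-0.4  0.2 -0.6] w 0.0554 gf 12.0 q [ -5.7  20.2 -10.   -0.  -59.7  94.9]
dp [ 9.8 -1.5 95.5] roll -0.013
dp [  9.8  -1.5 131.5] roll -0.013
```

Request:
{"api": "send_rows", "payload": {"steps": [{"dp": [10,-1,40],"roll": 0,"jaw": 55},{"dp": [10,-1,80],"roll": 0,"jaw": 55},{"dp": [10,-1,110],"roll": 0,"jaw": 55},{"dp": [10,-1,120],"roll": 0,"jaw": 55},{"dp": [10,-1,128],"roll": 0,"jaw": 55}]}}

```text
time_s: 11.42
tcp_pos: [0.5972, -0.2491, 0.038]
eef_rot: [180.0, -0.1, -0.6]
contact_force: [-0.0, -0.2, -0.1]
gripper_width: 0.0553
gripper_force: 12.0
```

Request:
{"api": "send_rows", "payload": {"steps": [{"dp": [0,0,2],"roll": 0,"jaw": 55},{"dp": [0,0,4],"roll": 0,"jaw": 55},{"dp": [0,0,4],"roll": 0,"jaw": 55}]}}

```text
time_s: 11.8
tcp_pos: [0.5968, -0.2497, 0.0342]
eef_rot: [180.0, -0.1, -0.7]
contact_force: [-0.4, 0.7, -1.1]
gripper_width: 0.0553
gripper_force: 12.0
```

Request:
{"api": "send_rows", "payload": {"steps": [{"dp": [0,0,1],"roll": 0,"jaw": 55},{"dp": [0,0,1.5],"roll": 0,"jaw": 55},{"dp": [0,0,1.5],"roll": 0,"jaw": 75},{"dp": [0,0,1.5],"roll": 0,"jaw": 75},{"dp": [0,0,0],"roll": 0,"jaw": 75}]}}

```text
time_s: 12.42
tcp_pos: [0.5963, -0.2496, 0.0334]
eef_rot: [-180.0, 0.0, -0.7]
contact_force: [0.5, 0.3, -0.3]
gripper_width: 0.0659
gripper_force: 0.0
```

Request:
{"api": "send_rows", "payload": {"steps": [{"dp": [0,0,-20],"roll": 0,"jaw": 75},{"dp": [0,0,-70],"roll": 0,"jaw": 75},{"dp": [0,0,-120],"roll": 0,"jaw": 75},{"dp": [-50,-30,-120],"roll": 0,"jaw": 75},{"dp": [-100,-60,-120],"roll": 0,"jaw": 75}]}}

```text
time_s: 13.05
tcp_pos: [0.4963, -0.188, 0.1539]
eef_rot: [-180.0, -0.1, -0.7]
contact_force: [0.3, 0.9, 0.2]
gripper_width: 0.0655
gripper_force: 0.0
```

```bash
cat > look.py <<'E'
from h import *
T=cap('top');S=cap('side')
for n,c in(('T',T),('S',S)):
    for k in('red','green'):
        for ce,a,_ in blobs(c,k,12):
            if a<100:
              p=[ray(c,*ce,z)[:2].round(4) for z in(.016,.036,.028,.090)]
              if p[0][1]<.4 and p[0][1]>-.5: print(n,k,ce,a,*p)
E
python3 - <<'E'
from look import *
go((.422,-.1133,.15),(.422,-.1133,.019),yaw=0)
E
```

```text
T red [445.5 287.5] 32 [ 0.4317 -0.3506] [ 0.4299 -0.3452] [ 0.4306 -0.3474] [ 0.4253 -0.3306]
T red [361.6 290.2] 40 [ 0.4209 -0.1126] [ 0.4193 -0.1107] [ 0.42   -0.1114] [ 0.4151 -0.1055]
T red [406.1 298.4] 35 [ 0.3995 -0.2381] [ 0.3982 -0.2344] [ 0.3987 -0.2359] [ 0.3949 -0.2243]
T green [279.6 209. ] 58 [0.6539 0.1258] [0.6489 0.1242] [0.6509 0.1249] [0.6354 0.1198]
T green [237.5 270. ] 20 [0.4736 0.2406] [0.4712 0.2373] [0.4722 0.2386] [0.4649 0.2283]
S red [334.3 192.5] 38 [ 0.4229 -0.1134] [ 0.4309 -0.1028] [ 0.4277 -0.107 ] [ 0.4526 -0.0743]
S red [319.2 232.3] 62 [ 0.5292 -0.0315] [ 0.5354 -0.0224] [ 0.533 -0.026] [0.5522 0.0023]
S red [306.4 273.3] 30 [0.6238 0.0498] [0.6284 0.0575] [0.6266 0.0544] [0.6407 0.0784]
S green [256.  185.5] 38 [ 0.5927 -0.2563] [ 0.5978 -0.2433] [ 0.5957 -0.2485] [ 0.6116 -0.2081]
S green [316.9 286.2] 48 [0.6214 0.0946] [0.6261 0.1016] [0.6242 0.0988] [0.6385 0.1204]
t 13.15 tcp [ 0.4918 -0.1866  0.1535] rot [-1.7992e+02  1.2000e-01 -6.7000e-01] F [ 1.3 -0.2  0.3] w 0.066 gf 0.0 q [  0.5  11.  -24.8  -0.1 -54.3  88.9]
dp [-70.6 -72.5   3.5] roll -0.012
dp [-70.6 -72.5 134.5] roll -0.012
```

Request:
{"api": "send_rows", "payload": {"steps": [{"dp": [-35,-36,20],"roll": 0,"jaw": 78},{"dp": [-70,-72,50],"roll": 0,"jaw": 78},{"dp": [-71,-73,90],"roll": 0,"jaw": 78},{"dp": [-71,-73,115],"roll": 0,"jaw": 78},{"dp": [-71,-73,125],"roll": 0,"jaw": 78}]}}

```text
time_s: 13.78
tcp_pos: [0.4266, -0.1146, 0.0276]
eef_rot: [180.0, 0.1, -0.7]
contact_force: [1.0, 0.3, -0.2]
gripper_width: 0.0686
gripper_force: 0.0
```

Run:
```python
from h import *
go((.422,-.113,.019))
```

```text
t 13.78 tcp [ 0.4266 -0.1146  0.0276] rot [ 1.7998e+02  1.0000e-01 -6.6000e-01] F [ 1.   0.3 -0.2] w 0.0686 gf 0.0 q [ 10.7  14.3 -43.1   0.  -32.8  78.6]
dp [-4.7 -1.6  8.6] roll None
```

Request:
{"api": "send_rows", "payload": {"steps": [{"dp": [-4,-1,4],"roll": 0,"jaw": 78},{"dp": [-4,-1,8],"roll": 0,"jaw": 78},{"dp": [-4,-1,8],"roll": 0,"jaw": 55},{"dp": [-4,-1,8],"roll": 0,"jaw": 55},{"dp": [-4,-1,8],"roll": 0,"jaw": 55}]}}

```text
time_s: 14.4
tcp_pos: [0.4235, -0.1136, 0.021]
eef_rot: [-180.0, -0.1, -0.7]
contact_force: [-0.6, 0.6, 3.7]
gripper_width: 0.056
gripper_force: 12.0
```

Request:
{"api": "send_rows", "payload": {"steps": [{"dp": [0,0,0],"roll": 0,"jaw": 55},{"dp": [0,0,-30],"roll": 0,"jaw": 55},{"dp": [0,0,-80],"roll": 0,"jaw": 55},{"dp": [0,0,-130],"roll": 0,"jaw": 55},{"dp": [0,-20,-140],"roll": 0,"jaw": 55}]}}

```text
time_s: 15.02
tcp_pos: [0.4249, -0.0936, 0.1638]
eef_rot: [-179.9, -0.3, -0.7]
contact_force: [0.4, 0.5, -0.9]
gripper_width: 0.0557
gripper_force: 12.0
```

Run:
```python
from h import *
go((.547,.1146,.16),(.547,.1146,.041),yaw=2.7)
```

```text
t 15.03 tcp [ 0.4249 -0.0936  0.1638] rot [-179.94   -0.33   -0.74] F [ 0.4  0.5 -0.9] w 0.0557 gf 12.0 q [ 13.8   1.3 -34.7   0.  -53.7  75.5]
dp [ 119.4 -209.8    3.8] roll -0.06
dp [ 119.4 -209.8  122.8] roll -0.06
```

Request:
{"api": "send_rows", "payload": {"steps": [{"dp": [27,-48,0],"roll": -0.06,"jaw": 55},{"dp": [54,-96,0],"roll": -0.06,"jaw": 55},{"dp": [81,-144,0],"roll": -0.06,"jaw": 55},{"dp": [108,-190,0],"roll": -0.06,"jaw": 55},{"dp": [119,-210,10],"roll": -0.06,"jaw": 55}]}}

```text
time_s: 15.65
tcp_pos: [0.5462, 0.1175, 0.1504]
eef_rot: [-180.0, -0.1, 2.9]
contact_force: [-0.4, -1.2, -1.4]
gripper_width: 0.0559
gripper_force: 12.0
```

Request:
{"api": "send_rows", "payload": {"steps": [{"dp": [0,0,20],"roll": 0,"jaw": 55},{"dp": [0,0,50],"roll": 0,"jaw": 55},{"dp": [0,0,80],"roll": 0,"jaw": 55},{"dp": [0,0,95],"roll": 0,"jaw": 55},{"dp": [0,0,95],"roll": 0,"jaw": 55}]}}

```text
time_s: 16.27
tcp_pos: [0.544, 0.1143, 0.0546]
eef_rot: [179.9, 0.1, 2.7]
contact_force: [-0.0, 0.6, -0.5]
gripper_width: 0.0557
gripper_force: 12.0
```

Run:
```python
from h import *
go((.547,.1146,.041),yaw=2.7)
```

```text
t 16.27 tcp [0.544  0.1143 0.0546] rot [1.7993e+02 1.3000e-01 2.7400e+00] F [-0.   0.6 -0.5] w 0.0557 gf 12.0 q [ 32.1  20.6 -27.2  -0.  -42.4  60.7]
dp [ 3.  -0.1 13.6] roll 0.001
```

Request:
{"api": "send_rows", "payload": {"steps": [{"dp": [2,0,8],"roll": 0,"jaw": 55},{"dp": [2,0,11],"roll": 0,"jaw": 55},{"dp": [2,0,13],"roll": 0,"jaw": 55},{"dp": [2,0,14],"roll": 0,"jaw": 55},{"dp": [2,0,14],"roll": 0,"jaw": 55}]}}

```text
time_s: 16.9
tcp_pos: [0.5468, 0.1151, 0.0417]
eef_rot: [-180.0, -0.0, 2.8]
contact_force: [0.7, 0.5, -0.3]
gripper_width: 0.0557
gripper_force: 12.0
```

Request:
{"api": "send_rows", "payload": {"steps": [{"dp": [0,0,0],"roll": 0,"jaw": 75},{"dp": [0,0,0],"roll": 0,"jaw": 75},{"dp": [0,0,-30],"roll": 0,"jaw": 75},{"dp": [0,0,-80],"roll": 0,"jaw": 75},{"dp": [0,0,-120],"roll": 0,"jaw": 75}]}}

```text
time_s: 17.52
tcp_pos: [0.547, 0.1152, 0.1635]
eef_rot: [-180.0, -0.1, 2.8]
contact_force: [1.6, 0.6, -0.1]
gripper_width: 0.0657
gripper_force: 0.0
```

Run:
```python
from look import *
go((.46,-.03,.16),(.400,-.238,.16),yaw=0)
```

```text
T red [295.4 208.6] 42 [0.6557 0.0798] [0.6507 0.0789] [0.6527 0.0792] [0.6371 0.0763]
T red [281.4 245.6] 25 [0.5457 0.1177] [0.5423 0.1162] [0.5437 0.1168] [0.5331 0.1121]
T red [333.  252.6] 41 [ 0.5274 -0.0308] [ 0.5243 -0.0301] [ 0.5255 -0.0304] [ 0.5158 -0.0283]
T red [445.6 287.5] 31 [ 0.4317 -0.3509] [ 0.43   -0.3455] [ 0.4306 -0.3477] [ 0.4253 -0.3309]
T red [405.8 298.4] 32 [ 0.3995 -0.2373] [ 0.3982 -0.2335] [ 0.3987 -0.235 ] [ 0.3949 -0.2235]
T green [408.9 230.2] 34 [ 0.5961 -0.2503] [ 0.5919 -0.2464] [ 0.5936 -0.2479] [ 0.5807 -0.2358]
T green [293.5 268. ] 22 [0.4814 0.0814] [0.479  0.0805] [0.48   0.0809] [0.4724 0.0779]
T green [232. 270.] 25 [0.4734 0.2563] [0.471  0.2527] [0.472  0.2541] [0.4647 0.2431]
S red [285.9 138.4] 32 [ 0.4326 -0.352 ] [ 0.4404 -0.3373] [ 0.4373 -0.3432] [ 0.4617 -0.2977]
S red [316. 159.] 31 [ 0.4006 -0.2386] [ 0.409  -0.2259] [ 0.4056 -0.231 ] [ 0.4317 -0.1916]
S red [317.9 232.8] 41 [ 0.533  -0.0322] [ 0.5391 -0.023 ] [ 0.5367 -0.0267] [0.5557 0.0017]
S red [306.5 273.4] 31 [0.6238 0.0502] [0.6283 0.0579] [0.6265 0.0548] [0.6407 0.0788]
S red [346.5 274.1] 52 [0.5397 0.1093] [0.5458 0.116 ] [0.5434 0.1133] [0.562  0.1341]
S green [256.  185.4] 36 [ 0.5925 -0.2566] [ 0.5976 -0.2436] [ 0.5956 -0.2488] [ 0.6114 -0.2084]
S green [316.8 286.2] 49 [0.6217 0.0944] [0.6263 0.1014] [0.6244 0.0986] [0.6387 0.1202]
t 17.62 tcp [0.5494 0.1162 0.1667] rot [-179.83   -0.46    2.81] F [0.8 0.3 0.8] w 0.0659 gf 0.0 q [ 32.   13.1 -20.1   0.1 -56.3  60.8]
dp [-96.4 141.6   6.7] roll 0.049
dp [-166.6  346.4    6.7] roll 0.049
```

Request:
{"api": "send_rows", "payload": {"steps": [{"dp": [-26,52,0],"roll": 0.05,"jaw": 78},{"dp": [-52,104,0],"roll": 0.05,"jaw": 78},{"dp": [-78,156,0],"roll": 0.05,"jaw": 78},{"dp": [-102,210,0],"roll": 0.05,"jaw": 78},{"dp": [-127,264,0],"roll": 0.05,"jaw": 78}]}}

```text
time_s: 18.25
tcp_pos: [0.4317, -0.1562, 0.1615]
eef_rot: [-180.0, -0.0, -0.1]
contact_force: [0.8, -1.5, 0.8]
gripper_width: 0.0682
gripper_force: 0.0
```

Request:
{"api": "send_rows", "payload": {"steps": [{"dp": [-20,40,20],"roll": 0,"jaw": 78},{"dp": [-36,80,50],"roll": 0,"jaw": 78},{"dp": [-36,83,80],"roll": 0,"jaw": 78},{"dp": [-36,83,95],"roll": 0,"jaw": 78},{"dp": [-36,83,95],"roll": 0,"jaw": 78}]}}

```text
time_s: 18.88
tcp_pos: [0.3953, -0.2377, 0.0654]
eef_rot: [-180.0, 0.2, -0.1]
contact_force: [0.5, 0.3, -1.1]
gripper_width: 0.0686
gripper_force: 0.0
```

Run:
```python
from look import *
go((.400,-.238,.020),yaw=0)
```

```text
T red [295.  208.9] 45 [0.6548 0.081 ] [0.6498 0.08  ] [0.6518 0.0804] [0.6363 0.0774]
T red [281.4 244.8] 32 [0.5481 0.1177] [0.5446 0.1162] [0.546  0.1168] [0.5353 0.1122]
T green [279.5 209.1] 57 [0.6536 0.1261] [0.6486 0.1245] [0.6506 0.1251] [0.6351 0.1201]
T green [408.9 230. ] 36 [ 0.5967 -0.2503] [ 0.5925 -0.2464] [ 0.5942 -0.248 ] [ 0.5813 -0.2358]
T green [292.5 268. ] 22 [0.4814 0.0843] [0.479  0.0833] [0.4799 0.0837] [0.4723 0.0805]
T green [235.5 270. ] 22 [0.4735 0.2463] [0.4712 0.2429] [0.4721 0.2443] [0.4649 0.2337]
S red [285.9 138.3] 27 [ 0.4324 -0.3523] [ 0.4402 -0.3376] [ 0.4371 -0.3435] [ 0.4615 -0.298 ]
S red [316. 159.] 31 [ 0.4006 -0.2386] [ 0.409  -0.2259] [ 0.4056 -0.231 ] [ 0.4317 -0.1916]
S red [319.2 232.3] 62 [ 0.5292 -0.0315] [ 0.5354 -0.0224] [ 0.533 -0.026] [0.5522 0.0023]
S red [306.4 273.3] 29 [0.6238 0.0498] [0.6284 0.0575] [0.6266 0.0544] [0.6407 0.0784]
S red [346.5 274.1] 52 [0.5397 0.1093] [0.5458 0.116 ] [0.5434 0.1133] [0.562  0.1341]
S green [256.  185.5] 38 [ 0.5927 -0.2563] [ 0.5978 -0.2433] [ 0.5957 -0.2485] [ 0.6116 -0.2081]
S green [316.8 286.2] 47 [0.6217 0.0944] [0.6263 0.1014] [0.6244 0.0986] [0.6387 0.1202]
t 18.98 tcp [ 0.3967 -0.2376  0.0668] rot [ 1.7999e+02  0.0000e+00 -9.0000e-02] F [0.  0.1 0.7] w 0.0684 gf 0.0 q [ -6.4  11.9 -38.3   0.  -39.7  96.3]
dp [ 3.3  0.3 46.8] roll -0.001
```

Request:
{"api": "send_rows", "payload": {"steps": [{"dp": [3,0,20],"roll": 0,"jaw": 78},{"dp": [3,0,38],"roll": 0,"jaw": 78},{"dp": [3,0,46],"roll": 0,"jaw": 78},{"dp": [3,0,46],"roll": 0,"jaw": 55},{"dp": [3,0,46],"roll": 0,"jaw": 55}]}}

```text
time_s: 19.6
tcp_pos: [0.4001, -0.2377, 0.0213]
eef_rot: [180.0, -0.1, -0.1]
contact_force: [0.0, 0.5, -0.9]
gripper_width: 0.0557
gripper_force: 12.0
```

Request:
{"api": "send_rows", "payload": {"steps": [{"dp": [0,0,0],"roll": 0,"jaw": 55},{"dp": [0,0,0],"roll": 0,"jaw": 55},{"dp": [0,0,-30],"roll": 0,"jaw": 55},{"dp": [0,0,-80],"roll": 0,"jaw": 55},{"dp": [0,0,-140],"roll": 0,"jaw": 55}]}}

```text
time_s: 20.23
tcp_pos: [0.3985, -0.2375, 0.1615]
eef_rot: [-180.0, 0.1, -0.1]
contact_force: [1.9, -0.0, -1.5]
gripper_width: 0.0557
gripper_force: 12.0
```

Run:
```python
from h import *
go((.5424,.2145,.16),(.542,.2145,.041),yaw=2.7)
```

```text
t 20.23 tcp [ 0.3985 -0.2375  0.1615] rot [-1.7998e+02  1.3000e-01 -1.1000e-01] F [ 1.9 -0.  -1.5] w 0.0557 gf 12.0 q [ -6.4   4.6 -31.4  -0.  -54.1  96.3]
dp [ 143.  -452.3    1.5] roll -0.049
dp [ 142.6 -452.3  120.5] roll -0.049
```

Request:
{"api": "send_rows", "payload": {"steps": [{"dp": [17,-54,0],"roll": -0.05,"jaw": 55},{"dp": [34,-108,0],"roll": -0.05,"jaw": 55},{"dp": [51,-162,0],"roll": -0.05,"jaw": 55},{"dp": [68,-216,0],"roll": -0.05,"jaw": 55},{"dp": [85,-270,0],"roll": -0.05,"jaw": 55}]}}

```text
time_s: 20.85
tcp_pos: [0.4851, 0.034, 0.1608]
eef_rot: [-180.0, -0.0, 2.8]
contact_force: [1.9, 0.6, 0.1]
gripper_width: 0.0558
gripper_force: 12.0
```

Run:
```python
from h import *
go((.5424,.2145,.15),(.542,.2145,.041),yaw=2.7)
```

```text
t 20.85 tcp [0.4851 0.034  0.1608] rot [-1.7998e+02 -3.0000e-02  2.7700e+00] F [1.9 0.6 0.1] w 0.0558 gf 12.0 q [ 27.2   6.8 -29.1  -0.  -54.1  65.5]
dp [  65.9 -177.5   10.8] roll 0.001
dp [  65.5 -177.5  119.8] roll 0.001
```

Request:
{"api": "send_rows", "payload": {"steps": [{"dp": [18,-50,0],"roll": 0,"jaw": 55},{"dp": [36,-100,0],"roll": 0,"jaw": 55},{"dp": [54,-150,0],"roll": 0,"jaw": 55},{"dp": [66,-178,10],"roll": 0,"jaw": 55},{"dp": [66,-178,40],"roll": 0,"jaw": 55}]}}

```text
time_s: 21.48
tcp_pos: [0.5439, 0.2161, 0.1211]
eef_rot: [-179.9, -0.2, 2.9]
contact_force: [-0.5, -1.7, -2.4]
gripper_width: 0.0557
gripper_force: 12.0
```

Request:
{"api": "send_rows", "payload": {"steps": [{"dp": [0,0,25],"roll": 0,"jaw": 55},{"dp": [0,0,50],"roll": 0,"jaw": 55},{"dp": [0,0,65],"roll": 0,"jaw": 55},{"dp": [0,0,70],"roll": 0,"jaw": 55},{"dp": [0,0,70],"roll": 0,"jaw": 55}]}}

```text
time_s: 22.1
tcp_pos: [0.5426, 0.2133, 0.0508]
eef_rot: [-180.0, -0.0, 2.8]
contact_force: [-0.2, 0.1, -1.4]
gripper_width: 0.0558
gripper_force: 12.0
```

Run:
```python
from h import *
go((.542,.2145,.041),yaw=2.7)
```

```text
t 22.1 tcp [0.5426 0.2133 0.0508] rot [-1.80e+02 -1.00e-02  2.77e+00] F [-0.2  0.1 -1.4] w 0.0558 gf 12.0 q [ 40.7  22.8 -24.    0.  -43.1  52.1]
dp [-0.5 -1.3  9.8] roll 0.001
```

Request:
{"api": "send_rows", "payload": {"steps": [{"dp": [0,-1,6],"roll": 0,"jaw": 55},{"dp": [0,-1,9],"roll": 0,"jaw": 55},{"dp": [0,-1,9.5],"roll": 0,"jaw": 55},{"dp": [0,-1,9.5],"roll": 0,"jaw": 75},{"dp": [0,-1,9.5],"roll": 0,"jaw": 75}]}}

```text
time_s: 22.72
tcp_pos: [0.5424, 0.2142, 0.0412]
eef_rot: [-180.0, -0.0, 2.8]
contact_force: [0.5, -0.4, 0.5]
gripper_width: 0.0646
gripper_force: 0.0
```

Request:
{"api": "send_rows", "payload": {"steps": [{"dp": [0,0,-20],"roll": 0,"jaw": 75},{"dp": [0,0,-60],"roll": 0,"jaw": 75},{"dp": [0,0,-110],"roll": 0,"jaw": 40},{"dp": [-55,20,-110],"roll": 0,"jaw": 10},{"dp": [-110,40,-110],"roll": 0,"jaw": 2}]}}

```text
time_s: 23.35
tcp_pos: [0.4335, 0.1685, 0.1514]
eef_rot: [-179.9, -0.0, 2.7]
contact_force: [-1.2, 0.3, 0.7]
gripper_width: 0.0411
gripper_force: 0.0
```

Run:
```python
from look import *
go((.400,.158,.15),(.400,.158,.044),yaw=2.7)
```

```text
T red [295.  208.7] 45 [0.6554 0.081 ] [0.6504 0.08  ] [0.6524 0.0804] [0.6368 0.0774]
T red [281.4 244.8] 34 [0.5481 0.1177] [0.5446 0.1162] [0.546  0.1168] [0.5353 0.1122]
T red [333.1 252.6] 42 [ 0.5274 -0.0311] [ 0.5243 -0.0304] [ 0.5255 -0.0307] [ 0.5158 -0.0286]
T red [445.5 287.5] 32 [ 0.4317 -0.3506] [ 0.4299 -0.3452] [ 0.4306 -0.3474] [ 0.4253 -0.3306]
T green [279.6 209. ] 57 [0.6539 0.1258] [0.6489 0.1242] [0.6509 0.1249] [0.6354 0.1198]
T green [408.9 230. ] 36 [ 0.5967 -0.2503] [ 0.5925 -0.2464] [ 0.5942 -0.248 ] [ 0.5813 -0.2358]
T green [296.2 267.5] 13 [0.483  0.0738] [0.4805 0.0729] [0.4815 0.0733] [0.4738 0.0706]
S red [285.8 138.4] 27 [ 0.4328 -0.3522] [ 0.4407 -0.3375] [ 0.4375 -0.3433] [ 0.4619 -0.2978]
S red [319.1 232.4] 62 [ 0.5296 -0.0314] [ 0.5358 -0.0223] [ 0.5333 -0.0259] [0.5525 0.0024]
S red [306.4 273.2] 30 [0.6237 0.0496] [0.6283 0.0573] [0.6264 0.0542] [0.6406 0.0782]
S red [346.5 274.1] 52 [0.5397 0.1093] [0.5458 0.116 ] [0.5434 0.1133] [0.562  0.1341]
S red [370.9 304.4] 60 [0.5373 0.2104] [0.5433 0.2154] [0.5409 0.2134] [0.5597 0.2288]
S green [255.9 185.4] 37 [ 0.5927 -0.2567] [ 0.5978 -0.2437] [ 0.5958 -0.2489] [ 0.6116 -0.2085]
S green [316.8 286.2] 44 [0.6217 0.0944] [0.6263 0.1014] [0.6244 0.0986] [0.6387 0.1202]
t 23.45 tcp [0.4293 0.1656 0.1508] rot [1.7999e+02 1.3000e-01 2.7200e+00] F [ 1.6 -0.2  1.3] w 0.0333 gf 0.0 q [ 45.7   5.  -32.6  -0.1 -52.5  47.1]
dp [-29.7   6.2   0.8] roll 0.0
dp [-29.7   6.2 106.8] roll 0.0
```

Request:
{"api": "send_rows", "payload": {"steps": [{"dp": [-30,6,0],"roll": 0,"jaw": 2},{"dp": [-30,6,30],"roll": 0,"jaw": 2},{"dp": [-30,6,70],"roll": 0,"jaw": 2},{"dp": [-30,6,100],"roll": 0,"jaw": 2},{"dp": [-30,6,106],"roll": 0,"jaw": 2}]}}

```text
time_s: 24.08
tcp_pos: [0.4039, 0.1606, 0.0438]
eef_rot: [179.9, 0.1, 2.8]
contact_force: [-0.6, -0.4, 0.2]
gripper_width: 0.0017
gripper_force: 0.0
```

Request:
{"api": "send_rows", "payload": {"steps": [{"dp": [8,0,0],"roll": 0,"jaw": 2},{"dp": [16,0,0],"roll": 0,"jaw": 2},{"dp": [22,0,0],"roll": 0,"jaw": 2},{"dp": [28,0,0],"roll": 0,"jaw": 2},{"dp": [34,0,0],"roll": 0,"jaw": 2}]}}

```text
time_s: 24.7
tcp_pos: [0.4395, 0.1634, 0.0458]
eef_rot: [-179.9, -0.1, 2.8]
contact_force: [-1.7, -0.2, -0.2]
gripper_width: 0.0017
gripper_force: 0.5
```

Request:
{"api": "send_rows", "payload": {"steps": [{"dp": [15,1,0],"roll": 0,"jaw": 2},{"dp": [30,2,0],"roll": 0,"jaw": 2},{"dp": [45,3,0],"roll": 0,"jaw": 2},{"dp": [60,3,0],"roll": 0,"jaw": 2},{"dp": [75,3,0],"roll": 0,"jaw": 2}]}}

```text
time_s: 25.32
tcp_pos: [0.5147, 0.1635, 0.0449]
eef_rot: [180.0, 0.0, 2.7]
contact_force: [-1.7, -0.2, 0.8]
gripper_width: 0.0016
gripper_force: 0.6
```

Request:
{"api": "send_rows", "payload": {"steps": [{"dp": [10,0,0],"roll": 0,"jaw": 2},{"dp": [18,0,0],"roll": 0,"jaw": 2},{"dp": [25,0,0],"roll": 0,"jaw": 2},{"dp": [30,0,0],"roll": 0,"jaw": 2},{"dp": [33,0,0],"roll": 0,"jaw": 2}]}}

```text
time_s: 25.95
tcp_pos: [0.5445, 0.1647, 0.0445]
eef_rot: [179.9, 0.2, 2.7]
contact_force: [-7.8, 2.3, 3.6]
gripper_width: 0.0015
gripper_force: 3.5
```

Request:
{"api": "send_rows", "payload": {"steps": [{"dp": [2,0,0],"roll": 0,"jaw": 2},{"dp": [3,0,0],"roll": 0,"jaw": 2},{"dp": [3,0,0],"roll": 0,"jaw": 2}]}}

```text
time_s: 26.32
tcp_pos: [0.5493, 0.1652, 0.0448]
eef_rot: [180.0, 0.0, 2.8]
contact_force: [-2.2, -1.6, -0.7]
gripper_width: 0.0019
gripper_force: 1.2
```

Request:
{"api": "send_rows", "payload": {"steps": [{"dp": [1,0,0],"roll": 0,"jaw": 2},{"dp": [2,0,0],"roll": 0,"jaw": 2},{"dp": [3,0,0],"roll": 0,"jaw": 2},{"dp": [3,0,0],"roll": 0,"jaw": 2}]}}

```text
time_s: 26.82
tcp_pos: [0.5527, 0.1657, 0.0452]
eef_rot: [-180.0, -0.0, 2.8]
contact_force: [-4.0, -0.6, 2.2]
gripper_width: 0.002
gripper_force: 1.8
```

Request:
{"api": "send_rows", "payload": {"steps": [{"dp": [1,0,0],"roll": 0,"jaw": 2},{"dp": [2,0,0],"roll": 0,"jaw": 2},{"dp": [3,0,0],"roll": 0,"jaw": 2},{"dp": [3,0,0],"roll": 0,"jaw": 2}]}}

```text
time_s: 27.32
tcp_pos: [0.553, 0.1654, 0.0448]
eef_rot: [179.9, 0.2, 2.7]
contact_force: [-15.0, 3.0, 8.5]
gripper_width: 0.0018
gripper_force: 7.0
```

Request:
{"api": "send_rows", "payload": {"steps": [{"dp": [-20,0,0],"roll": 0,"jaw": 2},{"dp": [-35,0,0],"roll": 0,"jaw": 2},{"dp": [-35,0,-50],"roll": 0,"jaw": 40},{"dp": [-35,0,-110],"roll": 0,"jaw": 78},{"dp": [-35,0,-140],"roll": -0.1,"jaw": 78}]}}

```text
time_s: 27.95
tcp_pos: [0.5221, 0.1649, 0.189]
eef_rot: [-179.9, -0.3, 8.6]
contact_force: [1.2, -0.3, -0.9]
gripper_width: 0.0262
gripper_force: 0.0
```

Run:
```python
from look import *
go((.650,.2307,.18),(.65,.2307,.096),yaw=35)
cv2.imwrite('pics/s3.png',cv2.resize(S['image'][200:400,230:430],(600,600),interpolation=cv2.INTER_CUBIC))
```

```text
T red [295.  208.8] 46 [0.6551 0.081 ] [0.6501 0.08  ] [0.6521 0.0804] [0.6366 0.0774]
T red [333.  252.6] 41 [ 0.5274 -0.0308] [ 0.5243 -0.0301] [ 0.5255 -0.0304] [ 0.5158 -0.0283]
T red [445.6 287.5] 31 [ 0.4317 -0.3509] [ 0.43   -0.3455] [ 0.4306 -0.3477] [ 0.4253 -0.3309]
T green [279.6 208.9] 58 [0.6542 0.1259] [0.6492 0.1242] [0.6512 0.1249] [0.6357 0.1198]
T green [408.9 230.2] 34 [ 0.5961 -0.2503] [ 0.5919 -0.2464] [ 0.5936 -0.2479] [ 0.5807 -0.2358]
S red [285.9 138.2] 30 [ 0.4322 -0.3526] [ 0.44   -0.3379] [ 0.4369 -0.3438] [ 0.4613 -0.2983]
S red [319.1 232.3] 61 [ 0.5295 -0.0316] [ 0.5357 -0.0225] [ 0.5332 -0.0262] [0.5524 0.0022]
S red [306.4 273.3] 32 [0.6238 0.0498] [0.6284 0.0575] [0.6266 0.0544] [0.6407 0.0784]
S green [256.  185.4] 36 [ 0.5925 -0.2566] [ 0.5976 -0.2436] [ 0.5956 -0.2488] [ 0.6114 -0.2084]
S green [316.8 286.2] 48 [0.6217 0.0944] [0.6263 0.1014] [0.6244 0.0986] [0.6387 0.1202]
t 28.05 tcp [0.523  0.1654 0.1897] rot [-179.82   -0.47    8.68] F [ 0.7 -0.1  0.4] w 0.0343 gf 0.0 q [ 38.1  10.7 -20.    0.1 -58.8  60.6]
dp [135.4 -45.4   9.7] roll -0.459
dp [135.4 -45.4  93.7] roll -0.459
```

View pics/s3.png

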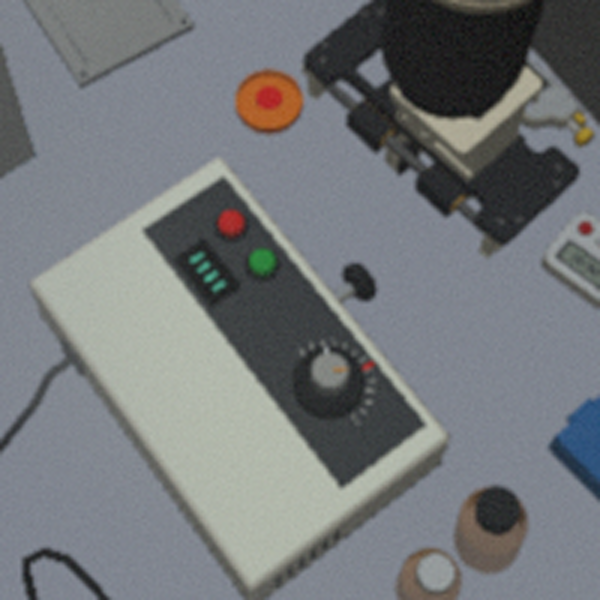

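The picture shows the drawer fully shut, with the knob at crop (358,282), and the dial at (330,378) unchanged. Next is the dial.

Request:
{"api": "send_rows", "payload": {"steps": [{"dp": [45,-15,0],"roll": -0.15,"jaw": 78},{"dp": [90,-30,0],"roll": -0.3,"jaw": 78},{"dp": [135,-45,0],"roll": -0.46,"jaw": 78},{"dp": [135,-45,0],"roll": -0.46,"jaw": 78},{"dp": [135,-45,20],"roll": -0.46,"jaw": 78}]}}

```text
time_s: 28.68
tcp_pos: [0.6484, 0.229, 0.1652]
eef_rot: [180.0, -0.1, 34.8]
contact_force: [-0.1, 0.1, -0.1]
gripper_width: 0.0681
gripper_force: 0.0
```

Run:
```python
from h import *
go((.65,.2307,.096),yaw=35)
```

```text
t 28.68 tcp [0.6484 0.229  0.1652] rot [ 1.7998e+02 -1.1000e-01  3.4770e+01] F [-0.1  0.1 -0.1] w 0.0681 gf 0.0 q [ 35.7  24.5  -3.4   0.  -62.   89.1]
dp [ 2.3 -0.5 69.2] roll -0.004
```

Request:
{"api": "send_rows", "payload": {"steps": [{"dp": [2,-1,25],"roll": 0,"jaw": 78},{"dp": [2,-1,45],"roll": 0,"jaw": 78},{"dp": [2,-1,60],"roll": 0,"jaw": 78},{"dp": [2,-1,68],"roll": 0,"jaw": 78},{"dp": [2,-1,69],"roll": 0,"jaw": 78}]}}

```text
time_s: 29.3
tcp_pos: [0.6485, 0.2304, 0.0958]
eef_rot: [180.0, 0.0, 34.8]
contact_force: [0.3, -0.7, 0.4]
gripper_width: 0.068
gripper_force: 0.0
```

Request:
{"api": "send_rows", "payload": {"steps": [{"dp": [0,0,0],"roll": 0,"jaw": 60},{"dp": [0,0,0],"roll": 0,"jaw": 60}], "newtons": 15}}

```text
time_s: 29.55
tcp_pos: [0.6496, 0.2299, 0.097]
eef_rot: [179.9, -0.1, 34.9]
contact_force: [6.8, -7.2, -2.5]
gripper_width: 0.055
gripper_force: 5.4
```

Run:
```python
from h import *
go((.65,.2307,.096),yaw=35)
```

```text
t 29.55 tcp [0.6496 0.2299 0.097 ] rot [ 1.7992e+02 -7.0000e-02  3.4860e+01] F [ 6.8 -7.2 -2.5] w 0.055 gf 5.4 q [ 35.7  28.1  -7.3   0.1 -54.5  89.1]
dp [ 0.8 -0.4  1. ] roll -0.002
```

Request:
{"api": "send_rows", "payload": {"steps": [{"dp": [0,0.7,0],"roll": 0,"jaw": 55},{"dp": [0,0.7,0],"roll": 0,"jaw": 55},{"dp": [0,0.7,0],"roll": 0,"jaw": 55}], "newtons": 20}}

```text
time_s: 29.92
tcp_pos: [0.65, 0.2293, 0.097]
eef_rot: [179.9, -0.1, 34.8]
contact_force: [3.3, -4.0, 0.3]
gripper_width: 0.0535
gripper_force: 20.0
```

Request:
{"api": "send_rows", "payload": {"steps": [{"dp": [0,0,0],"roll": 0.12,"jaw": 55},{"dp": [0,0,0],"roll": 0.27,"jaw": 55},{"dp": [0,0,0],"roll": 0.42,"jaw": 55},{"dp": [0,0,0],"roll": 0.57,"jaw": 55},{"dp": [0,0,0],"roll": 0.72,"jaw": 55}]}}

```text
time_s: 30.55
tcp_pos: [0.6497, 0.2305, 0.097]
eef_rot: [-179.9, -0.1, -6.7]
contact_force: [1.9, 0.3, 1.1]
gripper_width: 0.0534
gripper_force: 20.0
```

Request:
{"api": "send_rows", "payload": {"steps": [{"dp": [0,0,0],"roll": 0.15,"jaw": 55},{"dp": [0,0,0],"roll": 0.3,"jaw": 55},{"dp": [0,0,0],"roll": 0.4,"jaw": 55},{"dp": [0,0,0],"roll": 0.45,"jaw": 55},{"dp": [0,0,0],"roll": 0.45,"jaw": 55}]}}

```text
time_s: 31.18
tcp_pos: [0.65, 0.2312, 0.097]
eef_rot: [-179.8, -0.1, -32.1]
contact_force: [1.9, 2.9, 0.1]
gripper_width: 0.0534
gripper_force: 20.0
```

Release, rise, step aside and measure.

Request:
{"api": "send_rows", "payload": {"steps": [{"dp": [0,0,0],"roll": 0,"jaw": 78},{"dp": [0,0,0],"roll": 0,"jaw": 78},{"dp": [0,0,0],"roll": 0,"jaw": 78},{"dp": [0,0,-40],"roll": 0,"jaw": 78},{"dp": [0,0,-95],"roll": 0,"jaw": 78}]}}

```text
time_s: 31.8
tcp_pos: [0.6479, 0.229, 0.19]
eef_rot: [179.7, 0.1, -32.2]
contact_force: [1.9, -0.1, 0.4]
gripper_width: 0.0683
gripper_force: 0.0
```

Request:
{"api": "send_rows", "payload": {"steps": [{"dp": [-40,40,0],"roll": 0,"jaw": 78},{"dp": [-80,80,0],"roll": 0,"jaw": 78},{"dp": [-120,120,0],"roll": 0,"jaw": 78},{"dp": [-140,160,0],"roll": 0,"jaw": 78},{"dp": [-160,200,0],"roll": 0,"jaw": 78}]}}

```text
time_s: 32.42
tcp_pos: [0.4055, 0.1448, 0.191]
eef_rot: [180.0, 0.0, -32.2]
contact_force: [-0.4, 0.3, 1.5]
gripper_width: 0.0682
gripper_force: 0.0
```

Run:
```python
from h import *
st();T=cap('top');S=cap('side')
u,v=proj(T,[.65,.2307,.095]);w,x=proj(S,[.65,.2307,.095]);print(u,v,w,x)
a=cv2.resize(T['image'][int(v)-15:int(v)+15,int(u)-20:int(u)+20],(400,300),interpolation=cv2.INTER_CUBIC)
b=cv2.resize(S['image'][int(x)-15:int(x)+15,int(w)-20:int(w)+20],(400,300),interpolation=cv2.INTER_CUBIC)
cv2.imwrite('pics/d1.png',np.hstack([a,b]));print(int(u)-20,int(v)-15,int(w)-20,int(x)-15)
```

```text
t 32.42 tcp [0.4055 0.1448 0.191 ] rot [179.99   0.   -32.16] F [-0.4  0.3  1.5] w 0.0682 gf 0.0 q [ 46.1  -0.7 -32.7   0.  -58.1  11.7]
239.2934439385004 202.83105280518393 339.77525290303333 325.2380407051636
219 187 319 310
```

View pics/d1.png

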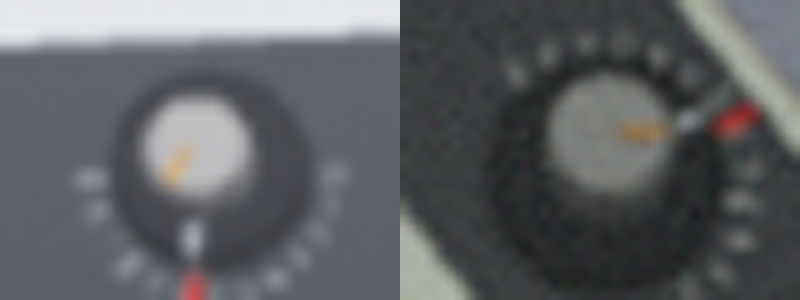

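The pointer (left crop, 194,240) now sits by the red mark (194,285). In the side crop the pointer is at (690,122) and the mark at (737,118). The orange line is unchanged. I'll compute the angle.

Run:
```python
from h import *
A=np.degrees
for n in('top','side'):
    R=[]
    for k in range(4):
        c=cap(n);im=cv2.resize(c['image'],None,fx=4,fy=4,interpolation=cv2.INTER_CUBIC).astype(int)
        b,g,rr=im[...,0],im[...,1],im[...,2]
        H,W=b.shape;yy,xx=np.mgrid[:H,:W]
        C=proj(c,[.65,.2307,.095]);M=proj(c,[.6159,.2357,.078]);P=proj(c,[.628,.234,.095])
        near=lambda q,rad:np.hypot((xx+.5)/4-.5-q[0],(yy+.5)/4-.5-q[1])<rad
        red=(rr-g>70)&(rr-b>60)&near(M,5)
        br=(np.minimum(np.minimum(b,g),rr)-95).clip(0)*near(P,2.6)*(rr-b<25)
        f=lambda w:(((xx+.5)/4-.5)[w>0]@w[w>0]/w.sum(),((yy+.5)/4-.5)[w>0]@w[w>0]/w.sum())
        m=ray(c,*f(red*1.),.078)[:2];p=ray(c,*f(br*1.),.095)[:2]
        R.append(np.r_[m,p])
    m,p=np.mean(R,0)[:2],np.mean(R,0)[2:];off=[(-.0018,-.0017),(.0017,.0009)][n=='side'] 
    for d in(np.array([.65,.2307]),np.array([.65,.2307])+off):
        ang=lambda q:A(np.arctan2((q-d)[1],-(q-d)[0]))
        print(n,m.round(4),p.round(4),'mark',ang(m).round(1),np.hypot(*(m-d)).round(4),'ptr',ang(p).round(1),np.hypot(*(p-d)).round(4))
```

```text
top [0.6159 0.2359] [0.6288 0.2339] mark 8.6 0.0345 ptr 8.5 0.0214
top [0.6159 0.2359] [0.6288 0.2339] mark 12.0 0.033 ptr 14.1 0.02
side [0.617  0.2351] [0.6309 0.2333] mark 7.6 0.0332 ptr 7.7 0.0193
side [0.617  0.2351] [0.6309 0.2333] mark 5.8 0.0348 ptr 4.6 0.0208
```

The pointer is within about 1° of the red mark in both views. Now the START key, using closed fingers along the warmer's x.

Request:
{"api": "send_rows", "payload": {"steps": [{"dp": [30,0,0],"roll": 0.17,"jaw": 30},{"dp": [70,-20,0],"roll": 0.34,"jaw": 0},{"dp": [110,-40,0],"roll": 0.51,"jaw": 0},{"dp": [150,-60,0],"roll": 0.68,"jaw": 0},{"dp": [170,-70,0],"roll": 0.84,"jaw": 0}]}}

```text
time_s: 33.55
tcp_pos: [0.5904, 0.114, 0.1896]
eef_rot: [179.9, -0.0, -80.7]
contact_force: [0.1, 0.1, -0.1]
gripper_width: 0.024
gripper_force: 0.0
```

Run:
```python
from h import *
go((.637,.1203,.14),(.637,.1203,.108),yaw=-87.3)
```

```text
t 33.55 tcp [0.5904 0.114  0.1896] rot [ 1.799e+02 -5.000e-02 -8.069e+01] F [ 0.1  0.1 -0.1] w 0.024 gf 0.0 q [ 29.5  15.9 -13.    0.  -61.2 -20.2]
dp [  1.4 -46.9  49.6] roll 0.115
dp [  1.4 -46.9  81.6] roll 0.115
```

Request:
{"api": "send_rows", "payload": {"steps": [{"dp": [1,-25,0],"roll": 0.06,"jaw": 0},{"dp": [1,-47,0],"roll": 0.115,"jaw": 0},{"dp": [1,-47,20],"roll": 0.115,"jaw": 0},{"dp": [1,-47,50],"roll": 0.115,"jaw": 0},{"dp": [1,-47,60],"roll": 0.115,"jaw": 0}]}}

```text
time_s: 34.17
tcp_pos: [0.6339, 0.1209, 0.1284]
eef_rot: [179.8, -0.1, -86.9]
contact_force: [-0.0, -0.2, 0.6]
gripper_width: 0.0005
gripper_force: 0.0
```

Request:
{"api": "send_rows", "payload": {"steps": [{"dp": [0,0,8],"roll": 0,"jaw": 0},{"dp": [0,0,16],"roll": 0,"jaw": 0},{"dp": [0,0,18],"roll": 0,"jaw": 0},{"dp": [0,0,18],"roll": 0,"jaw": 0}]}}

```text
time_s: 34.67
tcp_pos: [0.6349, 0.1216, 0.1135]
eef_rot: [-180.0, 0.0, -86.9]
contact_force: [-0.1, 0.4, 0.9]
gripper_width: 0.0004
gripper_force: 0.0
```

Run:
```python
from h import *
go((.637,.1203,.104),yaw=-87.3)
for k in range(5):
    cap('top');st()
```

```text
t 34.67 tcp [0.6349 0.1216 0.1135] rot [-1.7997e+02  1.0000e-02 -8.6900e+01] F [-0.1  0.4  0.9] w 0.0004 gf 0.0 q [ 28.1  23.7 -12.2   0.  -54.  -25. ]
dp [ 1.4 -2.   9.5] roll 0.007
t 34.73 tcp [0.635  0.1216 0.1136] rot [-1.7995e+02  1.0000e-02 -8.6900e+01] F [-0.6 -0.4  0.4] w 0.0005 gf 0.0 q [ 28.1  23.7 -12.2   0.  -54.  -25. ]
t 34.77 tcp [0.635  0.1216 0.1137] rot [-1.7995e+02  2.0000e-02 -8.6900e+01] F [-0.2  0.2  0.1] w 0.0005 gf 0.0 q [ 28.1  23.7 -12.2   0.  -54.  -25. ]
t 34.83 tcp [0.635  0.1216 0.1136] rot [-1.7995e+02  2.0000e-02 -8.6900e+01] F [-0.9 -0.3 -1.1] w 0.0007 gf 0.0 q [ 28.1  23.7 -12.2   0.  -54.  -25. ]
t 34.88 tcp [0.6349 0.1216 0.1136] rot [-1.7996e+02  2.0000e-02 -8.6900e+01] F [-0.5 -0.5  0.3] w 0.0001 gf 0.0 q [ 28.1  23.7 -12.2   0.  -54.  -25. ]
t 34.92 tcp [0.6349 0.1215 0.1135] rot [-1.7996e+02  1.0000e-02 -8.6900e+01] F [ 0.6 -0.1 -0.9] w 0.0004 gf 0.0 q [ 28.1  23.7 -12.3   0.  -54.  -25. ]
```

Request:
{"api": "send_rows", "payload": {"steps": [{"dp": [1,-2,4],"roll": 0,"jaw": 0},{"dp": [1,-2,7],"roll": 0,"jaw": 0},{"dp": [1,-2,8.5],"roll": 0,"jaw": 0},{"dp": [1,-2,8.5],"roll": 0,"jaw": 0}]}}

```text
time_s: 35.42
tcp_pos: [0.6367, 0.1205, 0.1044]
eef_rot: [180.0, -0.0, -86.9]
contact_force: [1.0, -0.8, -0.2]
gripper_width: 0.0003
gripper_force: 0.0
```

Request:
{"api": "send_rows", "payload": {"steps": [{"dp": [0,0,0.7],"roll": 0,"jaw": 0},{"dp": [0,0,0.7],"roll": 0,"jaw": 0},{"dp": [0,0,0.7],"roll": 0,"jaw": 0}]}}

```text
time_s: 35.8
tcp_pos: [0.6368, 0.1206, 0.1041]
eef_rot: [-180.0, 0.0, -86.9]
contact_force: [-1.8, -0.2, 2.3]
gripper_width: 0.0004
gripper_force: 0.9
```

Request:
{"api": "send_rows", "payload": {"steps": [{"dp": [0,0,0.5],"roll": 0,"jaw": 0},{"dp": [0,0,0.5],"roll": 0,"jaw": 0},{"dp": [0,0,0.5],"roll": 0,"jaw": 0}]}}

```text
time_s: 36.17
tcp_pos: [0.6368, 0.1206, 0.1036]
eef_rot: [-180.0, 0.0, -86.9]
contact_force: [-1.1, -0.5, 5.1]
gripper_width: 0.0003
gripper_force: 2.3
```

Request:
{"api": "send_rows", "payload": {"steps": [{"dp": [0,0,0.5],"roll": 0,"jaw": 0},{"dp": [0,0,0.5],"roll": 0,"jaw": 0},{"dp": [0,0,0.5],"roll": 0,"jaw": 0}]}}

```text
time_s: 36.55
tcp_pos: [0.6369, 0.1206, 0.1032]
eef_rot: [-180.0, 0.0, -86.9]
contact_force: [-1.4, 0.1, 6.4]
gripper_width: 0.0005
gripper_force: 3.1
```

Request:
{"api": "send_rows", "payload": {"steps": [{"dp": [0,0,0.5],"roll": 0,"jaw": 0},{"dp": [0,0,0.5],"roll": 0,"jaw": 0},{"dp": [0,0,0.5],"roll": 0,"jaw": 0}]}}

```text
time_s: 36.92
tcp_pos: [0.6369, 0.1206, 0.1028]
eef_rot: [-180.0, -0.0, -86.9]
contact_force: [-2.4, -0.5, 6.5]
gripper_width: 0.0002
gripper_force: 3.5
```

Request:
{"api": "send_rows", "payload": {"steps": [{"dp": [0,0,0.5],"roll": 0,"jaw": 0},{"dp": [0,0,0.5],"roll": 0,"jaw": 0},{"dp": [0,0,0.5],"roll": 0,"jaw": 0}]}}

```text
time_s: 37.3
tcp_pos: [0.6368, 0.1206, 0.1024]
eef_rot: [-180.0, -0.0, -86.9]
contact_force: [-3.9, -0.3, 6.3]
gripper_width: 0.0003
gripper_force: 3.6
```

Request:
{"api": "send_rows", "payload": {"steps": [{"dp": [0,0,0.5],"roll": 0,"jaw": 0},{"dp": [0,0,0.5],"roll": 0,"jaw": 0},{"dp": [0,0,0.5],"roll": 0,"jaw": 0}]}}

```text
time_s: 37.67
tcp_pos: [0.6368, 0.1206, 0.1018]
eef_rot: [-180.0, -0.0, -86.9]
contact_force: [-2.9, -0.9, 5.9]
gripper_width: 0.0003
gripper_force: 3.4
```

Request:
{"api": "send_rows", "payload": {"steps": [{"dp": [0,0,0.5],"roll": 0,"jaw": 0},{"dp": [0,0,0.5],"roll": 0,"jaw": 0},{"dp": [0,0,0.5],"roll": 0,"jaw": 0}]}}

```text
time_s: 38.05
tcp_pos: [0.6368, 0.1206, 0.1012]
eef_rot: [-180.0, -0.0, -86.9]
contact_force: [-2.7, 0.6, 5.9]
gripper_width: 0.0006
gripper_force: 3.0
```

Request:
{"api": "send_rows", "payload": {"steps": [{"dp": [0,0,0.4],"roll": 0,"jaw": 0},{"dp": [0,0,0.4],"roll": 0,"jaw": 0},{"dp": [0,0,0.4],"roll": 0,"jaw": 0}]}}

```text
time_s: 38.42
tcp_pos: [0.6368, 0.1206, 0.1005]
eef_rot: [-180.0, -0.0, -86.9]
contact_force: [-1.1, -0.1, 5.3]
gripper_width: 0.0004
gripper_force: 2.4
```

Request:
{"api": "send_rows", "payload": {"steps": [{"dp": [0,0,0.4],"roll": 0,"jaw": 0},{"dp": [0,0,0.4],"roll": 0,"jaw": 0},{"dp": [0,0,0.4],"roll": 0,"jaw": 0}]}}

```text
time_s: 38.8
tcp_pos: [0.6368, 0.1206, 0.1]
eef_rot: [180.0, -0.0, -86.9]
contact_force: [-0.9, -0.8, 4.5]
gripper_width: 0.0005
gripper_force: 1.9
```

Request:
{"api": "send_rows", "payload": {"steps": [{"dp": [0,0,-4],"roll": 0,"jaw": 0},{"dp": [0,0,-10],"roll": 0,"jaw": 0},{"dp": [0,0,-50],"roll": 0,"jaw": 0},{"dp": [0,0,-90],"roll": 0,"jaw": 0},{"dp": [0,50,-90],"roll": 0,"jaw": 0}]}}

```text
time_s: 39.42
tcp_pos: [0.5901, 0.1189, 0.193]
eef_rot: [-179.7, 0.1, -86.9]
contact_force: [-1.4, 0.8, -0.9]
gripper_width: 0.0006
gripper_force: 0.0
```

Request:
{"api": "send_rows", "payload": {"steps": [{"dp": [10,50,0],"roll": 0,"jaw": 0},{"dp": [20,100,0],"roll": 0,"jaw": 0},{"dp": [20,140,0],"roll": 0,"jaw": 0},{"dp": [20,140,0],"roll": 0,"jaw": 0},{"dp": [20,140,0],"roll": 0,"jaw": 0}]}}

```text
time_s: 40.05
tcp_pos: [0.4487, 0.0907, 0.1906]
eef_rot: [-179.9, 0.0, -86.9]
contact_force: [1.0, 0.7, 0.8]
gripper_width: 0.0005
gripper_force: 0.0
```

Run:
```python
from look import *
st();cv2.imwrite('pics/final.png',cv2.resize(S['image'][120:360,200:440],(600,600),interpolation=cv2.INTER_CUBIC))
```

```text
T red [294.9 208.6] 46 [0.6557 0.0813] [0.6507 0.0803] [0.6527 0.0807] [0.6371 0.0777]
T red [333.1 252.6] 43 [ 0.5274 -0.0311] [ 0.5243 -0.0304] [ 0.5255 -0.0307] [ 0.5158 -0.0286]
T red [445.6 287.5] 31 [ 0.4317 -0.3509] [ 0.43   -0.3455] [ 0.4306 -0.3477] [ 0.4253 -0.3309]
T green [279.6 209. ] 57 [0.6539 0.1258] [0.6489 0.1242] [0.6509 0.1249] [0.6354 0.1198]
T green [408.9 230. ] 36 [ 0.5967 -0.2503] [ 0.5925 -0.2464] [ 0.5942 -0.248 ] [ 0.5813 -0.2358]
S red [286.  138.3] 26 [ 0.4321 -0.3521] [ 0.44   -0.3375] [ 0.4369 -0.3433] [ 0.4613 -0.2978]
S red [319.2 232.3] 62 [ 0.5292 -0.0315] [ 0.5354 -0.0224] [ 0.533 -0.026] [0.5522 0.0023]
S red [306.4 273.1] 27 [0.6235 0.0493] [0.6281 0.0571] [0.6263 0.054 ] [0.6404 0.078 ]
S green [256.  185.5] 38 [ 0.5927 -0.2563] [ 0.5978 -0.2433] [ 0.5957 -0.2485] [ 0.6116 -0.2081]
S green [316.8 286.2] 47 [0.6217 0.0944] [0.6263 0.1014] [0.6244 0.0986] [0.6387 0.1202]
t 40.15 tcp [0.4489 0.0907 0.1901] rot [-179.99    0.    -86.91] F [ 0.5 -0.6 -0.6] w 0.0003 gf 0.0 q [ 36.2   2.2 -29.9   0.  -58.  -33.1]
```

View pics/final.png

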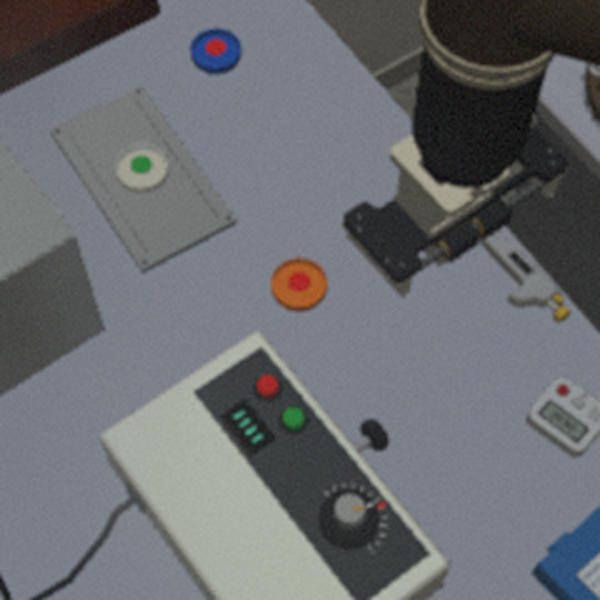

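The final picture shows the done dish on the plate at (142,168), the drawer shut with its knob at (374,435), the pointer at the red mark (380,505), and the look-alikes untouched. I'm handing in.

```bash
python3 -c "
from plant import r
print(r.close_job())"
```

```text
the job is handed in; nothing more can be done
None
```

I changed the batch and handed the job in at about 40 s: the one finished dish is on the cooling plate, both new dishes are in the shut drawer, the ring pointer is within about 1° of the red mark with the inner knob looking unmoved, and START was pressed about 4 mm, past its click, and let go; no verdict came back.

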